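# Load a sprung hatch and hold it just below its balance point

### The arm

A 7-joint arm with a two-finger parallel gripper is mounted at the origin on a cart in front of the work surface, level with it; the furniture and walls round the work are solid. World frame = base frame: x ahead of the robot, y to its left, z up, the work surface at z = 0. Lengths are in m, angles in rad, forces in N, time in s.
With the tool pointing down it reaches from about 0.425 to 0.925 m from the base axis. Payload 6.8 kg.
Tool frame: the origin (TCP) lies on the centre line of the jaws, within the pads' length; the fingertips stand 14 mm ahead of it and the grasp point (between the pads) lies 5 mm behind it; y points along the fingers, x is the direction in which the jaws open and shut, and the axes are right-handed (so a half turn about y gives the same grasp; the last joint's range is limited). The gripper opens to 85 mm and grips with 20 to 120 N. Pads are 22 mm wide; open, the fingers measure 114 mm over their backs; the gripper's body (76 mm by 85 mm) begins 54 mm behind the grasp point. The pads swing forward as they close: fully open they stand 13 mm farther back than shut.
Start: joints at [1.193, 0.477, 0.022, 1.555, -0.011, 1.109, -0.083], TCP at [0.18, -0.651, 0.245] pointing down, gripper open.
Joint ranges: [-2.96, 2.96], [-0.34, 2.1], [-1.41, 1.46], [0.24, 2.44], [-1.37, 4.51], [0.17, 1.92], [-2.96, 2.96]. Speed limits (rad/s): [2.39, 2.39, 3.14, 3.14, 3.14, 3.14, 3.14].

### API

Orientations are given as a rotation vector (axis times angle).
In Python, from bench import get_obs, vision, ticket gives the robot as it stands. The module is installed in compiled form; this text tells all that it offers.
- The arm moves only by the tool jog_arm, never from a script. Its argument "motion" is a list of rows, each an object of numbers: "gripper": the finger opening in mm, from 0 to 85.4; "tx", "ty", "tz": the shift along the tool's x, y, z in mm; "ax", "ay", "az": the turn, a rotation vector about the tool's x, y, z in rad. In form: [{"gripper": .., "tx": .., "ty": .., "tz": .., "ax": .., "ay": .., "az": ..}, ...]. A call has 1 to 12 rows; each row shifts and turns the commanded pose from where the row before left it, along the tool's axes as they then stand; what a row does not reach is not made up. A row lasts 1/10 s, in which the tool goes at most 50 mm and 8.59 degrees, less where a joint would pass 70% of its speed; a pose out of reach is approached as far as the arm can. A call is refused whole if a number of a shift passes 50 or a number of a turn 0.15, either way. A call with a gripper value outside its range is refused whole. The fingers move at their own pace and stop on an object; "newtons" is the grip in N (left out, the last holds). Time passes only in rows, so rows that do not move let the fingers close. It gives the time, the measured TCP pose, the force and the opening at its end, in the units of the state.
- get_obs(): the state, without advancing time (a new reading comes with each control period).
- vision.grab_frame(name): name is "scene" or "top" or "wrist"; returns the picture (480x640x3 uint8, red, green, blue); there is no depth.
- vision.get_calibration(name): a dict with "camera_matrix" (3x3 intrinsics, pixels), "world_from_camera" (4x4, takes a point from camera to world coordinates). Camera axes: x right, y down, z forward; pixel columns grow to the right and rows downward; lengths in m; the calibration is good to about 2 mm. A picture is of the moment at which its call begins: read the wrist's pose just before it. get_calibration takes no time and is no camera call; for the wrist camera it gives the pose at the moment of the call.
- ticket.hand_in(): hands the job in, once; it reports no verdict.
The state is a dict: "clock": time; "joints": joint angles; "qvel": joint speeds; "tau": joint torques, N m; "tcp_pos": TCP position; "orientation": TCP orientation; "contact_force": force on the tool from outside, world axes, zero at the start; "moment": the same for the moment, N m; "grip_width": finger opening in m.
Only numpy, scipy, OpenCV 4.12 (cv2) and the standard library are available. Lean on these libraries where they do the work, as an engineer would, in place of code of your own. Each camera call takes 0.05 s, during which the arm holds its last target.

### The job

The spring of the little bench hatch is to be adjusted under its test load. Lay the bronze block flat and square in the pocket on top of the closed hatch and let go of it; then take the hatch by its bar handle and raise it a little past its balance point, keeping hold so that it does not fly fully open, and ease it back down. Finish while still holding the handle, with the hatch standing still about eight degrees below the balance point, the block still in its pocket and the other things on the bench left where they are.

Things in the scene. Friction and masses are not known exactly. Their poses are not given: they have to be found in the camera images.
- block_center (a point): Centre (5 mm above its underside) of the loose flat bronze block: brass-yellow plate, 60 mm along its x, 84 mm along its y, 10 mm thick (z), 0.42 kg. It starts flat on the bench to the right of the hatch, its long side within 30 degrees of straight ahead. Best grasped across the 60 mm width, at the middle of its long sides.
- bronze_block: The same block as a body; origin at the centre of its underside, same axes.
- pocket (a point): Centre of the pocket's floor, which is the flat upper face of the hatch plate, 54 mm above the bench when closed; moves with the hatch. z square to the plate, y to the hinge, x along the hinge. Four raised steel L corners, 8 mm high (5 upright, 3 bevelled outward), form a pocket 88 mm (x) by 64 mm (y): the block's long side lies along x, 2 mm spare all round. Middles of the sides are open.
- housing: Grey sheet-metal box under the hatch, 150 mm along x, 204 mm along y, 46 mm high, fixed to the bench; origin at the centre of its underside. The pocket's corners are 18 mm long each way, so 68 mm stay open for fingers in the middle of each long (x) side of the pocket.
- hinge (a point): Middle of the hinge axis of the hatch, 50 mm above the bench, fixed to the housing. x runs along the hinge axis, -y points from the hinge towards the handle when closed (roughly the robot's right), z up.
- balance_mark (a point): Dark raised rib on the round aluminium disc (94 mm across) at the hinge's far end (+x of the hinge), fixed, pointing radially from the hinge; its middle, this point, is 29 mm from the hinge axis. It marks the balance angle: at balance the side edge of the hatch plate lines up with the rib.
- bar_mid (a point): Round steel bar handle at the free edge of the hatch, 12 mm thick, 124 mm long, feet 56 mm either side of its middle; this point is the bar's middle. Closed, it lies 226 mm (towards -y) from the hinge axis and 31 mm above it, 27 mm above the plate's face, 14 mm outside the plate's edge, 116 mm from the pocket's centre; radius 228 mm about the hinge.
- hatch: The hatch plate with its handle and pocket; origin on the hinge axis in mid-plate, axes as the hinge's when closed. Seen from the hinge the bar stands 0.136 rad above the plate's plane: at opening q it is 228 mm away, q + 0.136 rad above level. The round bar can turn in the fingers: a gripper pointing straight down can pinch it from above, closing across it, and keep pointing down.
- hatch_angle (a joint): Opening of the hatch (aluminium plate 140 x 200 x 8 mm) in rad: 0 closed and level, grows as the handle rises, stop at 1.6. Springs help it open, weight closes it. With the block in the pocket it balances at 1.05 rad (60 degrees) within 0.02: let go below, it falls shut; above, it swings open by itself. Closed, about 3 N at the handle lift it.
- timer: Bystander: white box-shaped dwell timer 62 x 68 x 21 mm on the bench, origin at its underside.
- ceramic_dish: Bystander: small white round dish, 70 mm across, 19 mm high, origin at its underside.
- steel_cup: Bystander: grey metal cup, 70 mm across, 85 mm high, origin at its underside, to the left of the hatch.

How it is judged:
By the outcome, as a careful person would: the job done as asked, in the order asked, and still so for the second after the job is handed in, while the arm keeps its last pose, push and grip.
It also fails if it takes over 61 s, if anything falls off the work surface, if the arm or the gripper's body presses on something with over 40 N, if the wrist force passes 120 N, or if a joint passes its speed limit or range.

## Working session

There is one attempt and no reset: what is moved stays moved. The work goes in short steps, Python scripts to look and compute and a tool call to move; the robot and the scene stay as the last step left them, time stands still between calls to the robot, and variables do not carry over. Pictures are saved under pics/ and viewed, and the job is handed in when it is done.

Besides the shell and the picture viewer there is one more tool, called after "Emit:" by a JSON object that holds its "method" and its "body". jog_arm: Moves the arm, as the interface text tells. Its arguments: {"type":"object","properties":{"motion":{"type":"array"},"newtons":{"type":"number"}},"required":["motion"]}

```bash
mkdir -p pics; python3 - <<'E'
from bench import get_obs, vision
import cv2
print(get_obs())
for n in("scene","top","wrist"):
    c=vision.get_calibration(n); print(n,c)
    cv2.imwrite(f"pics/{n}0.png",vision.grab_frame(n)[:,:,::-1])
E
```

```text
{'clock': 0.0, 'joints': array([ 1.19289843,  0.47778163,  0.02234637,  1.55641864, -0.01152312,
        1.1093518 , -0.08313447]), 'qvel': array([-7.53167043e-04,  7.20437259e-04, -9.20782530e-05,  1.54450861e-03,
       -1.33958550e-03,  3.67435681e-04,  8.04919062e-04]), 'tau': array([-3.87498221e-05, -5.96440673e+01,  1.60731085e+00, -2.81195712e+01,
        1.24438381e-02,  9.40502010e-03, -7.67038443e-06]), 'tcp_pos': array([ 0.17975142, -0.65003897,  0.24435208]), 'orientation': array([-1.32377535,  1.00932449, -1.00678454]), 'contact_force': array([-0.00234285,  0.36271334, -0.76073105]), 'moment': array([ 0.01097036,  0.00691803, -0.02231459]), 'grip_width': 0.08528508165012663}
scene {'camera_matrix': array([[592.25716525,   0.        , 328.17202203],
       [  0.        , 592.25716525, 239.06073764],
       [  0.        ,   0.        ,   1.        ]]), 'world_from_camera': array([[ 0.58458915,  0.51477386, -0.62710717,  1.40367731],
       [ 0.81115428, -0.35476904,  0.46493833, -0.76126157],
       [ 0.01685989, -0.78047857, -0.62495515,  1.03090594],
       [ 0.        ,
[... 328 characters left out ...]
     [-9.99882108e-01,  1.48394417e-02, -3.94487378e-03,
        -4.57297243e-02],
       [ 1.01085861e-03, -1.92740728e-01, -9.81249199e-01,
         1.57110040e+00],
       [ 0.00000000e+00,  0.00000000e+00,  0.00000000e+00,
         1.00000000e+00]])}
wrist {'camera_matrix': array([[368.8828913 ,   0.        , 319.66904863],
       [  0.        , 368.8828913 , 239.43889647],
       [  0.        ,   0.        ,   1.        ]]), 'world_from_camera': array([[ 0.26622748, -0.92548958, -0.26942896,  0.24830451],
       [-0.96390863, -0.25612523, -0.07266379, -0.63173534],
       [-0.00175798,  0.27905   , -0.96027496,  0.37274999],
       [ 0.        ,  0.        ,  0.        ,  1.        ]])}
```

View pics/scene0.png

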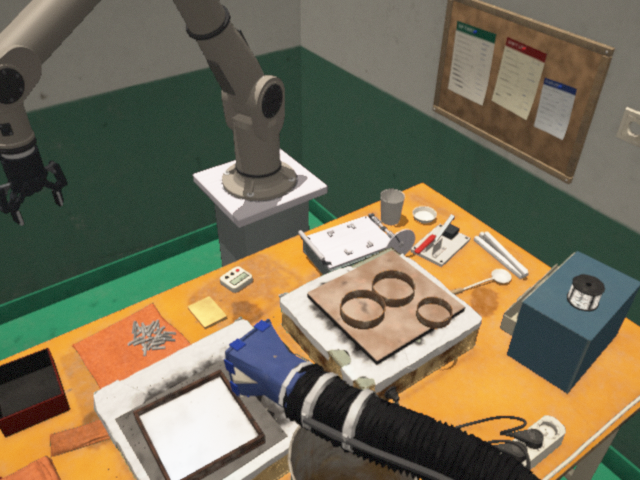

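View pics/top0.png

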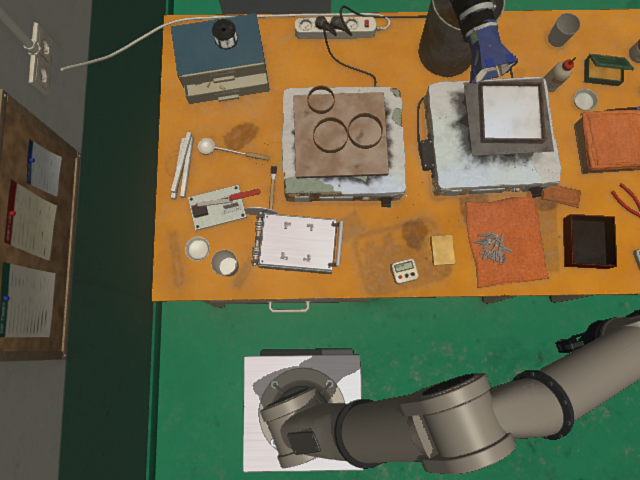

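View pics/wrist0.png

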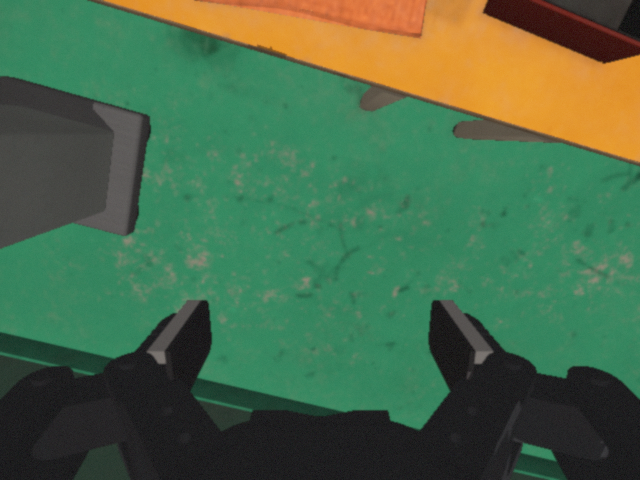

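The top view shows the block at about (443,250), the hatch at (297,243) with its hinge on the left and bar on the right, the timer at (404,270), and the cup and dish at the left. I'll zoom in.

```bash
cat > h.py <<'E'
import numpy as np, cv2
from scipy.spatial.transform import Rotation as R
from bench import get_obs, vision
def ray(cal,uv):
    K=cal["camera_matrix"];T=cal["world_from_camera"]
    d=T[:3,:3]@np.linalg.solve(K,[uv[0],uv[1],1.]);return T[:3,3],d
def px2w(cal,uv,z):
    o,d=ray(cal,uv);return o+d*(z-o[2])/d[2]
def w2px(cal,p):
    T=cal["world_from_camera"];c=T[:3,:3].T@(np.asarray(p)-T[:3,3]);q=cal["camera_matrix"]@c;return q[:2]/q[2]
def crop(img,x0,y0,w,h,s,name):
    cv2.imwrite(name,cv2.resize(img[y0:y0+h,x0:x0+w],None,fx=s,fy=s,interpolation=cv2.INTER_CUBIC))
E
python3 - <<'E'
from h import *
t=cv2.imread("pics/top0.png");crop(t,245,200,110,80,7,"pics/top_h.png");crop(t,380,220,100,75,7,"pics/top_b.png")
s=cv2.imread("pics/scene0.png");crop(s,200,180,260,180,3,"pics/sc_h.png")
g=get_obs();M=R.from_rotvec(g['orientation']).as_matrix();print(M)
E
```

```text
[[ 2.66538929e-01 -4.94156954e-04  9.63824027e-01]
 [-9.63823156e-01  1.30218041e-03  2.66539356e-01]
 [-1.38678504e-03 -9.99999030e-01 -1.29198143e-04]]
```

View pics/top_h.png

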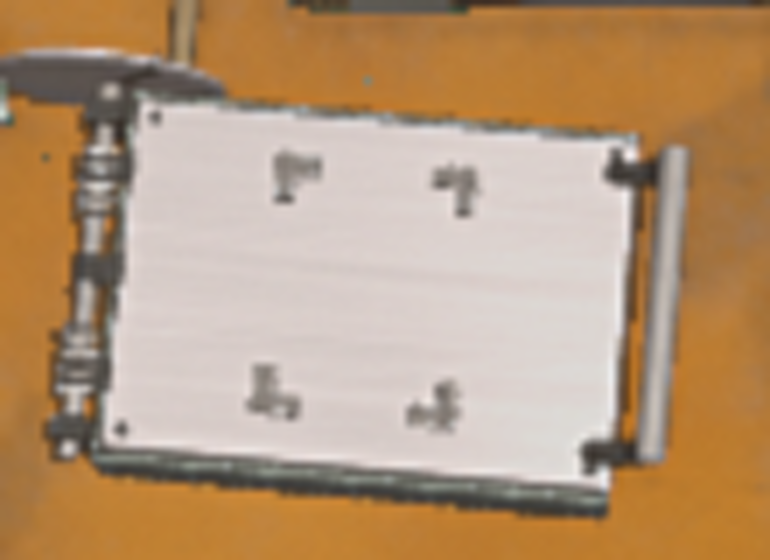

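View pics/top_b.png

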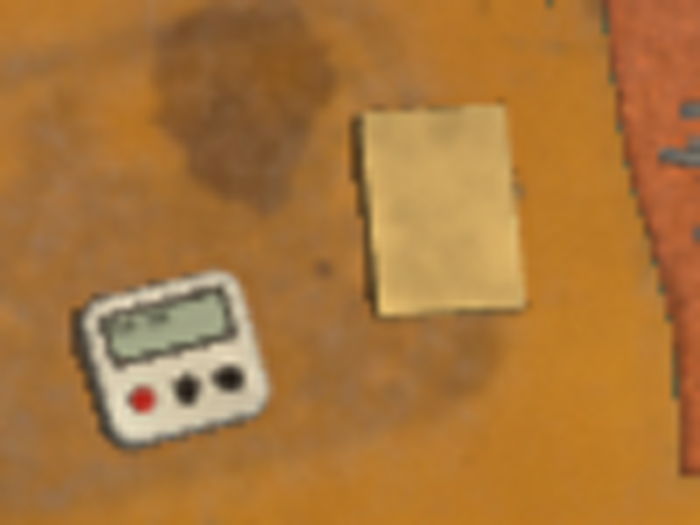

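View pics/sc_h.png

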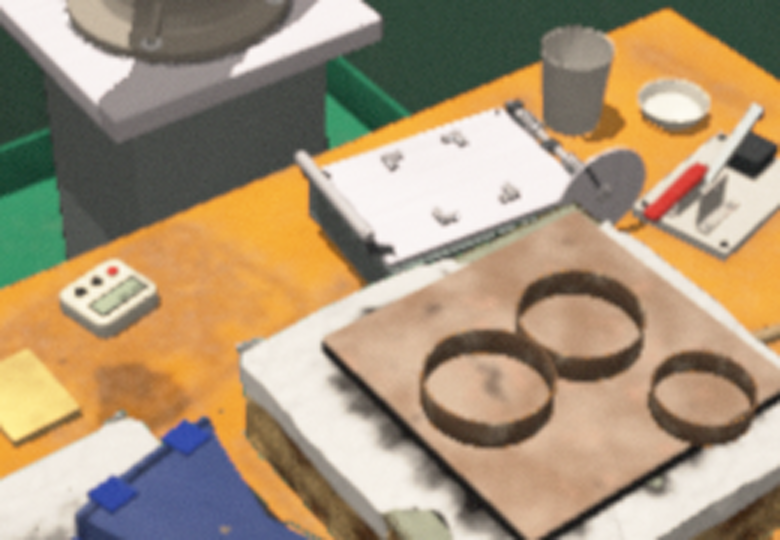

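```bash
python3 - <<'E'
from h import *
c=vision.get_calibration("top")
def P(lst,o,z): return np.array([px2w(c,((u+.5)/7-.5+o[0],(v+.5)/7-.5+o[1]),z) for u,v in lst])
b=P([(360,115),(505,103),(525,308),(380,315)],(380,220),.01)
print(b.round(4), b.mean(0)); 
print("sides",[np.linalg.norm(b[i]-b[(i+1)%4]).round(4) for i in range(4)])
l=(b[0]+b[1]-b[2]-b[3])/2; print("long axis ang deg",np.degrees(np.arctan2(l[1],l[0])))
h=P([(135,95),(637,135),(610,485),(100,445)],(245,200),.054);print(h.round(4),h.mean(0))
print([np.linalg.norm(h[i]-h[(i+1)%4]).round(4) for i in range(4)])
for i,j in((0,1),(3,2),(3,0),(2,1)):
    d=h[j]-h[i];print(np.degrees(np.arctan2(d[1],d[0])))
# pocket L outer corners pts
p=P([(278,152),(480,168),(455,430),(250,415)],(245,200),.06);print(p.mean(0))
bar=P([(673,148),(650,462)],(245,200),.085);print(bar,bar.mean(0));d=bar[0]-bar[1];print(np.degrees(np.arctan2(d[1],d[0])),np.linalg.norm(d))
d=P([(100,450)],(380,220),0)
print("timer",P([(80,305),(225,270),(270,400),(125,445)],(380,220),.021))
E
```

```text
[[ 0.4741 -0.3715  0.01  ]
 [ 0.4782 -0.4307  0.01  ]
 [ 0.394  -0.4336  0.01  ]
 [ 0.3921 -0.3751  0.01  ]] [ 0.43461431 -0.4027343   0.01      ]
sides [np.float64(0.0593), np.float64(0.0843), np.float64(0.0585), np.float64(0.0822)]
long axis ang deg 2.2434119943710957
[[ 0.5372  0.0993  0.054 ]
 [ 0.5179 -0.0999  0.054 ]
 [ 0.378  -0.0864  0.054 ]
 [ 0.3968  0.1125  0.054 ]] [0.45748115 0.00639668 0.054     ]
[np.float64(0.2001), np.float64(0.1406), np.float64(0.1998), np.float64(0.1411)]
-95.54275523226589
-95.39497651369143
-5.360127208209594
-5.507705910543789
[0.45556601 0.00799995 0.06      ]
[[ 0.50523924 -0.11264073  0.085     ]
 [ 0.38222054 -0.1010227   0.085     ]] [ 0.44372989 -0.10683171  0.085     ]
-5.395077543583582 0.12356609551387661
timer [[ 0.39628957 -0.25325302  0.021     ]
 [ 0.40955175 -0.31181443  0.021     ]
 [ 0.35700543 -0.32722165  0.021     ]
 [ 0.33994107 -0.26883897  0.021     ]]
```

```bash
cat >> h.py <<'E'
def plan(target, yaw, tilt0=True):
    """yaw: world angle (deg) of tool x, tool pointing down. prints in-place turn (tool rotvec) first, then shift in mm along new tool axes"""
    g=get_obs();M=R.from_rotvec(g['orientation']).as_matrix()
    a=np.radians(yaw);x=np.array([np.cos(a),np.sin(a),0]);y=np.array([0,0,-1.]);G=np.c_[x,y,np.cross(x,y)]
    print("t",round(g['clock'],2),"tcp",g['tcp_pos'].round(4),"yaw",np.degrees(np.arctan2(M[1,0],M[0,0])).round(2),"F",g['contact_force'].round(1),"w",round(g['grip_width']*1000,1))
    print("turn",R.from_matrix(M.T@G).as_rotvec().round(4),"shift mm",(G.T@(np.asarray(target)-g['tcp_pos'])*1000).round(1))
E
python3 -c "
from h import *
plan([.4346,-.4027,.20],-87.8)"
```

```text
t 0.15 tcp [ 0.1798 -0.6502  0.2445] yaw -74.54 F [ 0.1 -0.3 -0.1] w 85.6
turn [ 0.0003  0.2314 -0.0014] shift mm [-237.5   44.5  264.1]
```

Emit:
{"method": "jog_arm", "body": {"motion": [{"ay": 0.115}, {"ay": 0.116}, {"tx": -24, "ty": 4.5, "tz": 26}, {"tx": -24, "ty": 4.5, "tz": 26}, {"tx": -24, "ty": 4.5, "tz": 26}, {"tx": -24, "ty": 4.5, "tz": 26}, {"tx": -24, "ty": 4.5, "tz": 27}, {"tx": -24, "ty": 4.5, "tz": 27}, {"tx": -24, "ty": 4.5, "tz": 27}, {"tx": -24, "ty": 4.5, "tz": 27}, {"tx": -24, "ty": 4.5, "tz": 26}, {"tx": -22, "ty": 4.5, "tz": 26}]}}

```text
schema error: expected keys gripper, tx, ty, tz, ax, ay, az
```

```bash
python3 -c "
from h import *
plan([.4346,-.4027,.20],-87.8)
c=vision.get_calibration('wrist');import pickle
cv2.imwrite('pics/w1.png',vision.grab_frame('wrist')[:,:,::-1]);pickle.dump(c,open('w1.pkl','wb'))
plan([.4346,-.4027,.20],-87.8)"
```

```text
t 0.15 tcp [ 0.1798 -0.6502  0.2445] yaw -74.54 F [ 0.1 -0.3 -0.1] w 85.6
turn [ 0.0003  0.2314 -0.0014] shift mm [-237.5   44.5  264.1]
t 0.2 tcp [ 0.1798 -0.6502  0.2447] yaw -74.54 F [-0.5 -0.4 -0.4] w 85.3
turn [ 2.000e-04  2.314e-01 -1.200e-03] shift mm [-237.6   44.7  264.1]
```

View pics/w1.png

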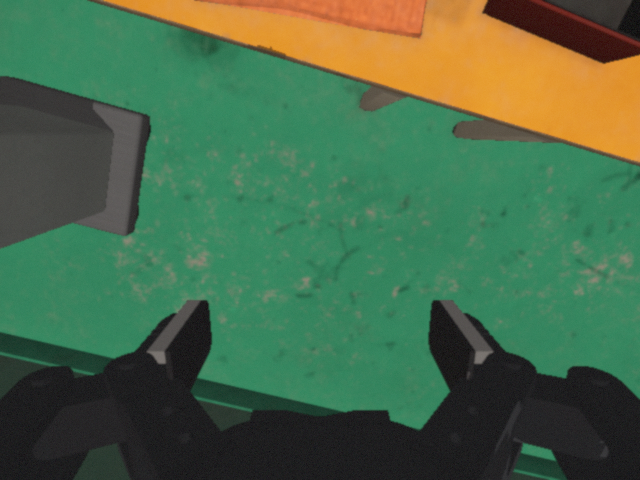

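The call was refused because every row needs all seven keys, so the arm hasn't moved. I'll send it again with full rows.

Emit:
{"method": "jog_arm", "body": {"motion": [{"gripper": 85, "tx": 0, "ty": 0, "tz": 0, "ax": 0, "ay": 0.115, "az": 0}, {"gripper": 85, "tx": 0, "ty": 0, "tz": 0, "ax": 0, "ay": 0.116, "az": 0}, {"gripper": 85, "tx": -24, "ty": 4.5, "tz": 26, "ax": 0, "ay": 0, "az": 0}, {"gripper": 85, "tx": -24, "ty": 4.5, "tz": 26, "ax": 0, "ay": 0, "az": 0}, {"gripper": 85, "tx": -24, "ty": 4.5, "tz": 26, "ax": 0, "ay": 0, "az": 0}, {"gripper": 85, "tx": -24, "ty": 4.5, "tz": 26, "ax": 0, "ay": 0, "az": 0}, {"gripper": 85, "tx": -24, "ty": 4.5, "tz": 27, "ax": 0, "ay": 0, "az": 0}, {"gripper": 85, "tx": -24, "ty": 4.5, "tz": 27, "ax": 0, "ay": 0, "az": 0}, {"gripper": 85, "tx": -24, "ty": 4.5, "tz": 27, "ax": 0, "ay": 0, "az": 0}, {"gripper": 85, "tx": -24, "ty": 4.5, "tz": 27, "ax": 0, "ay": 0, "az": 0}, {"gripper": 85, "tx": -24, "ty": 4.5, "tz": 26, "ax": 0, "ay": 0, "az": 0}, {"gripper": 85, "tx": -22, "ty": 4.5, "tz": 26, "ax": 0, "ay": 0, "az": 0}]}}

```text
clock: 1.4
tcp_pos: [0.4354, -0.4011, 0.2001]
orientation: [-1.227, 1.181, -1.18]
contact_force: [0.1, -0.8, -0.1]
grip_width: 0.0847
```

```bash
cat >> h.py <<'E'
import pickle
def wshot(n):
    c=vision.get_calibration('wrist');im=vision.grab_frame('wrist')[:,:,::-1]
    cv2.imwrite(f'pics/{n}.png',im);pickle.dump(c,open(f'{n}.pkl','wb'))
E
python3 -c "
from h import *
wshot('w2')
plan([.4346,-.4027,.20],-87.8)"
```

```text
t 1.45 tcp [ 0.4408 -0.3954  0.1994] yaw -87.31 F [ 3.5  3.9 -0.1] w 84.7
turn [-0.0026  0.0085 -0.0037] shift mm [ 7.  -0.6 -6.4]
```

View pics/w2.png

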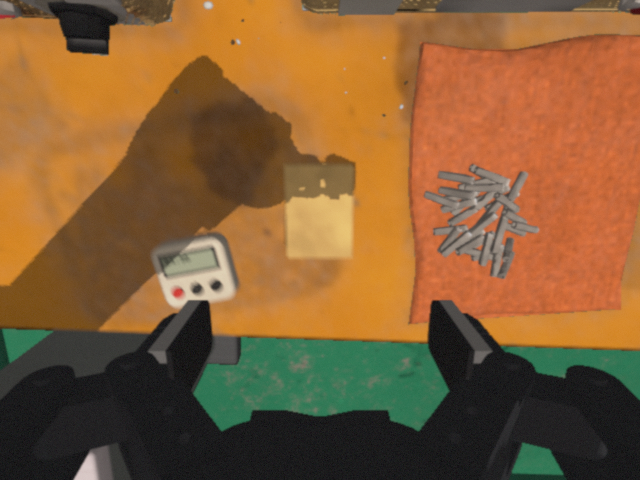

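The block shows at columns 285–354, rows 164–259, but the arm was still settling. I'll let it settle and retake the picture.

Emit:
{"method": "jog_arm", "body": {"motion": [{"gripper": 85, "tx": 0, "ty": 0, "tz": 0, "ax": 0, "ay": 0, "az": 0}, {"gripper": 85, "tx": 0, "ty": 20, "tz": 0, "ax": 0, "ay": 0, "az": 0}, {"gripper": 85, "tx": 0, "ty": 20, "tz": 0, "ax": 0, "ay": 0, "az": 0}, {"gripper": 85, "tx": 0, "ty": 0, "tz": 0, "ax": 0, "ay": 0, "az": 0}, {"gripper": 85, "tx": 0, "ty": 0, "tz": 0, "ax": 0, "ay": 0, "az": 0}]}}

```text
clock: 1.95
tcp_pos: [0.4337, -0.4034, 0.1605]
orientation: [-1.227, 1.182, -1.181]
contact_force: [-0.5, -1.0, 0.1]
grip_width: 0.0849
```

```bash
python3 -c "
from h import *
plan([.4346,-.4027,.1],-87.8)
wshot('w3')
plan([.4346,-.4027,.1],-87.8)
im=cv2.imread('pics/w3.png');crop(im,220,100,200,150,4,'pics/w3c.png')"
```

```text
t 1.95 tcp [ 0.4337 -0.4034  0.1605] yaw -87.86 F [-0.5 -1.   0.1] w 84.9
turn [ 0.0008 -0.0011 -0.    ] shift mm [-0.6 60.5  1. ]
t 2.0 tcp [ 0.4343 -0.4035  0.1611] yaw -87.85 F [ 0.1 -0.6 -0.2] w 85.0
turn [-0.0005 -0.0008  0.0008] shift mm [-0.8 61.1  0.4]
```

View pics/w3c.png

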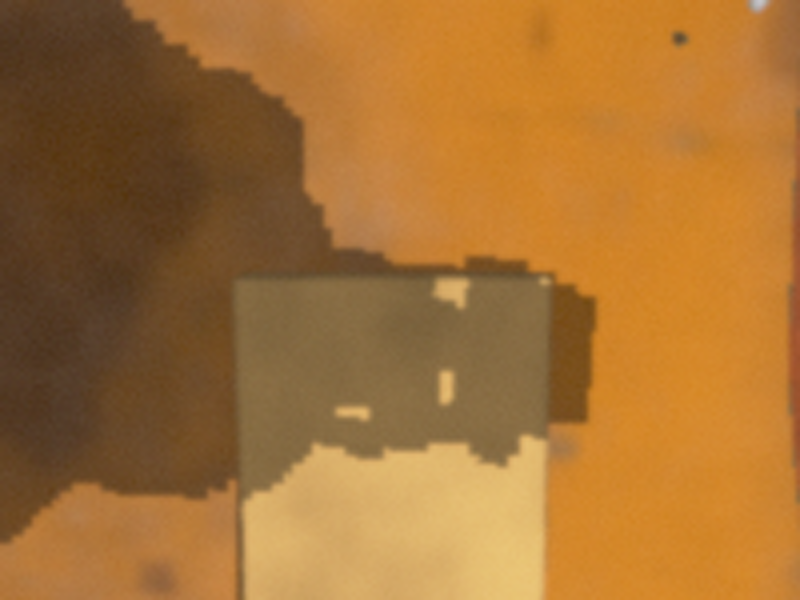

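```bash
python3 -c "
from h import *
im=cv2.imread('pics/w3.png');crop(im,260,150,120,150,4,'pics/w3d.png')"
```

```text
(no output)
```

View pics/w3d.png

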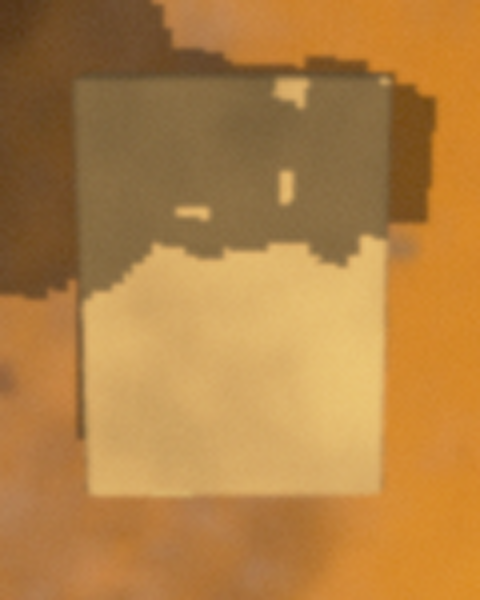

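```bash
python3 - <<'E'
from h import *
c=pickle.load(open('w3.pkl','rb'))
b=np.array([px2w(c,((u+.5)/4-.5+260,(v+.5)/4-.5+150),.01) for u,v in [(76,76),(391,74),(381,494),(89,494)]])
print(b.round(4),b.mean(0),[np.linalg.norm(b[i]-b[(i+1)%4]).round(4) for i in range(4)])
l=b[0]+b[1]-b[2]-b[3];print(np.degrees(np.arctan2(l[1],l[0])))
plan([*b.mean(0)[:2],.009],-90+np.degrees(np.arctan2(l[1],l[0])))
E
```

```text
[[ 0.4774 -0.3714  0.01  ]
 [ 0.4799 -0.43    0.01  ]
 [ 0.3963 -0.4335  0.01  ]
 [ 0.3941 -0.3745  0.01  ]] [ 0.4369395  -0.40235189  0.01      ] [np.float64(0.0587), np.float64(0.0837), np.float64(0.059), np.float64(0.0833)]
2.259005539551336
t 2.0 tcp [ 0.4343 -0.4035  0.1611] yaw -87.85 F [ 0.1 -0.6 -0.2] w 85.0
turn [-0.0005 -0.0018  0.0008] shift mm [ -1.1 152.1   2.7]
```

Emit:
{"method": "jog_arm", "body": {"motion": [{"gripper": 85, "tx": -1, "ty": 25, "tz": 2.5, "ax": 0, "ay": 0, "az": 0}, {"gripper": 85, "tx": 0, "ty": 32, "tz": 0, "ax": 0, "ay": 0, "az": 0}, {"gripper": 85, "tx": 0, "ty": 32, "tz": 0, "ax": 0, "ay": 0, "az": 0}, {"gripper": 85, "tx": 0, "ty": 28, "tz": 0, "ax": 0, "ay": 0, "az": 0}, {"gripper": 85, "tx": 0, "ty": 18, "tz": 0, "ax": 0, "ay": 0, "az": 0}, {"gripper": 85, "tx": 0, "ty": 10, "tz": 0, "ax": 0, "ay": 0, "az": 0}, {"gripper": 85, "tx": 0, "ty": 6, "tz": 0, "ax": 0, "ay": 0, "az": 0}, {"gripper": 66, "tx": 0, "ty": 0, "tz": 0, "ax": 0, "ay": 0, "az": 0}, {"gripper": 66, "tx": 0, "ty": 0, "tz": 0, "ax": 0, "ay": 0, "az": 0}], "newtons": 40}}

```text
clock: 2.9
tcp_pos: [0.4376, -0.4021, 0.0104]
orientation: [-1.227, 1.179, -1.182]
contact_force: [0.4, 0.0, 0.5]
grip_width: 0.0658
```

```bash
python3 -c "
from h import *
plan([.4369,-.4024,.009],-87.8)
wshot('w4')"
```

```text
t 2.9 tcp [ 0.4376 -0.4021  0.0104] yaw -87.79 F [0.4 0.  0.5] w 65.8
turn [-0.0013  0.0002  0.0012] shift mm [ 0.3  1.4 -0.7]
```

View pics/w4.png

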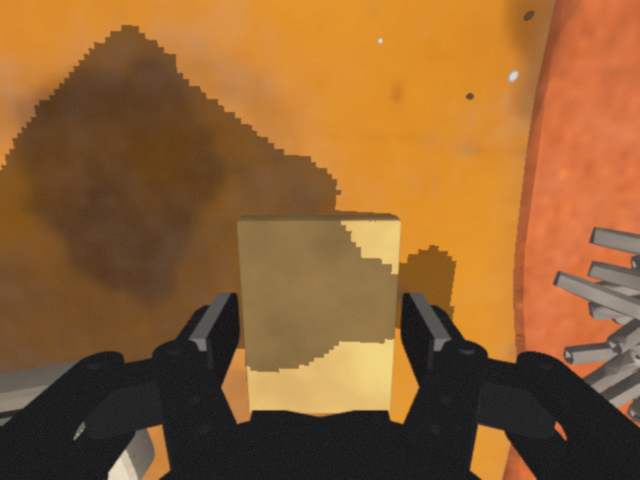

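The block sits centred between the pads, with fingertips at columns 238 and 402 against block edges at 238 and 400, so I'll close.

Emit:
{"method": "jog_arm", "body": {"motion": [{"gripper": 52, "tx": 0, "ty": 0.5, "tz": 0, "ax": 0, "ay": 0, "az": 0}, {"gripper": 52, "tx": 0, "ty": 0, "tz": 0, "ax": 0, "ay": 0, "az": 0}, {"gripper": 52, "tx": 0, "ty": 0, "tz": 0, "ax": 0, "ay": 0, "az": 0}, {"gripper": 52, "tx": 0, "ty": 0, "tz": 0, "ax": 0, "ay": 0, "az": 0}], "newtons": 50}}

```text
clock: 3.35
tcp_pos: [0.4376, -0.402, 0.0106]
orientation: [-1.227, 1.179, -1.183]
contact_force: [-1.9, 2.0, 8.9]
grip_width: 0.0596
```

Emit:
{"method": "jog_arm", "body": {"motion": [{"gripper": 52, "tx": 0, "ty": -5, "tz": 0, "ax": 0, "ay": 0, "az": 0}, {"gripper": 52, "tx": 0, "ty": -20, "tz": 0, "ax": 0, "ay": 0, "az": 0}, {"gripper": 52, "tx": 0, "ty": -30, "tz": 0, "ax": 0, "ay": 0, "az": 0}, {"gripper": 52, "tx": 0, "ty": -35, "tz": 0, "ax": 0, "ay": 0, "az": 0}, {"gripper": 52, "tx": 0, "ty": -35, "tz": 0, "ax": 0, "ay": 0, "az": 0}, {"gripper": 52, "tx": 0, "ty": -25, "tz": 0, "ax": 0, "ay": 0, "az": 0}, {"gripper": 52, "tx": 0, "ty": 0, "tz": 0, "ax": 0, "ay": 0, "az": 0}, {"gripper": 52, "tx": 0, "ty": 0, "tz": 0, "ax": 0, "ay": 0, "az": 0}]}}

```text
clock: 4.15
tcp_pos: [0.4365, -0.4011, 0.1584]
orientation: [-1.227, 1.181, -1.18]
contact_force: [-1.1, -0.1, -3.8]
grip_width: 0.0594
```

```bash
python3 -c "
from h import *
plan([.4597,.0084-.1,.17],-95.4)
wshot('w5')"
```

```text
t 4.15 tcp [ 0.4365 -0.4011  0.1584] yaw -87.78 F [-1.1 -0.1 -3.8] w 59.4
turn [ 0.0003  0.133  -0.0002] shift mm [-310.3  -11.6   -6. ]
```

View pics/w5.png

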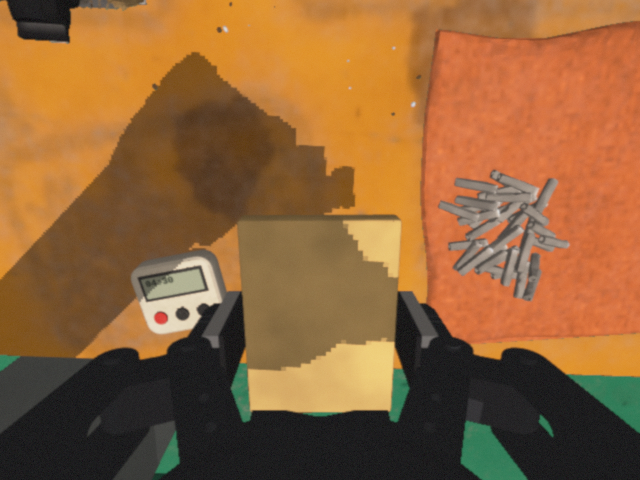

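```bash
python3 -c "
from h import *
c=pickle.load(open('w5.pkl','rb'));g=get_obs();M=R.from_rotvec(g['orientation']).as_matrix()
for uv in [(238,220),(400,219),(391,411),(249,411)]:
    p=px2w(c,uv,g['tcp_pos'][2]-.0006);print((M.T@(p-g['tcp_pos'])*1000).round(1))
plan([.445,.0084,.26],-95.4)
"
```

```text
[-28.8   0.6  41.1]
[29.8  0.5 41.5]
[ 31.    0.6 -42. ]
[-29.3   0.7 -42. ]
t 4.2 tcp [ 0.4359 -0.4007  0.1573] yaw -87.77 F [-0.5 -0.5 -4.8] w 59.3
turn [ 0.0021  0.1331 -0.0015] shift mm [-408.1 -102.7  -29.5]
```

Emit:
{"method": "jog_arm", "body": {"motion": [{"gripper": 52, "tx": -15, "ty": -15, "tz": 0, "ax": 0, "ay": 0, "az": 0}, {"gripper": 52, "tx": -30, "ty": -20, "tz": 0, "ax": 0, "ay": 0.05, "az": 0}, {"gripper": 52, "tx": -38, "ty": -20, "tz": 0, "ax": 0, "ay": 0.083, "az": 0}, {"gripper": 52, "tx": -38, "ty": -20, "tz": -3, "ax": 0, "ay": 0, "az": 0}, {"gripper": 52, "tx": -38, "ty": -15, "tz": -3, "ax": 0, "ay": 0, "az": 0}, {"gripper": 52, "tx": -38, "ty": -10, "tz": -3, "ax": 0, "ay": 0, "az": 0}, {"gripper": 52, "tx": -38, "ty": 0, "tz": -3, "ax": 0, "ay": 0, "az": 0}, {"gripper": 52, "tx": -38, "ty": 0, "tz": -3, "ax": 0, "ay": 0, "az": 0}, {"gripper": 52, "tx": -38, "ty": 0, "tz": -3, "ax": 0, "ay": 0, "az": 0}, {"gripper": 52, "tx": -38, "ty": 0, "tz": -3, "ax": 0, "ay": 0, "az": 0}, {"gripper": 52, "tx": -30, "ty": 0, "tz": -3, "ax": 0, "ay": 0, "az": 0}, {"gripper": 52, "tx": -20, "ty": 0, "tz": -3, "ax": 0, "ay": 0, "az": 0}]}}

```text
clock: 5.4
tcp_pos: [0.4372, 0.0011, 0.2569]
orientation: [-1.167, 1.279, -1.274]
contact_force: [1.1, 0.5, -3.6]
grip_width: 0.0594
```

Emit:
{"method": "jog_arm", "body": {"motion": [{"gripper": 52, "tx": 0, "ty": 0, "tz": 0, "ax": 0, "ay": 0, "az": 0}, {"gripper": 52, "tx": 0, "ty": 0, "tz": 0, "ax": 0, "ay": 0, "az": 0}, {"gripper": 52, "tx": 0, "ty": 0, "tz": 0, "ax": 0, "ay": 0, "az": 0}]}}

```text
clock: 5.7
tcp_pos: [0.4379, -0.0024, 0.2577]
orientation: [-1.164, 1.281, -1.279]
contact_force: [-0.3, 0.0, -4.4]
grip_width: 0.0593
```

```bash
python3 -c "
from h import *
plan([.4597,.0084,.1],-95.4)
wshot('w6')"
```

```text
t 5.7 tcp [ 0.4379 -0.0024  0.2577] yaw -95.48 F [-0.3  0.  -4.4] w 59.3
turn [ 0.0021 -0.0014  0.0005] shift mm [-12.8 157.7  20.7]
```

View pics/w6.png

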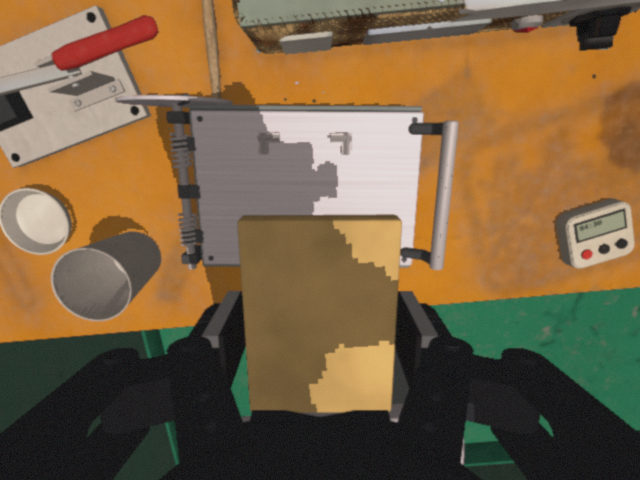

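```bash
python3 -c "
from h import *
im=cv2.imread('pics/w6.png');crop(im,170,90,130,100,6,'pics/w6a.png');crop(im,310,90,160,100,5,'pics/w6b.png')"
```

```text
(no output)
```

View pics/w6a.png

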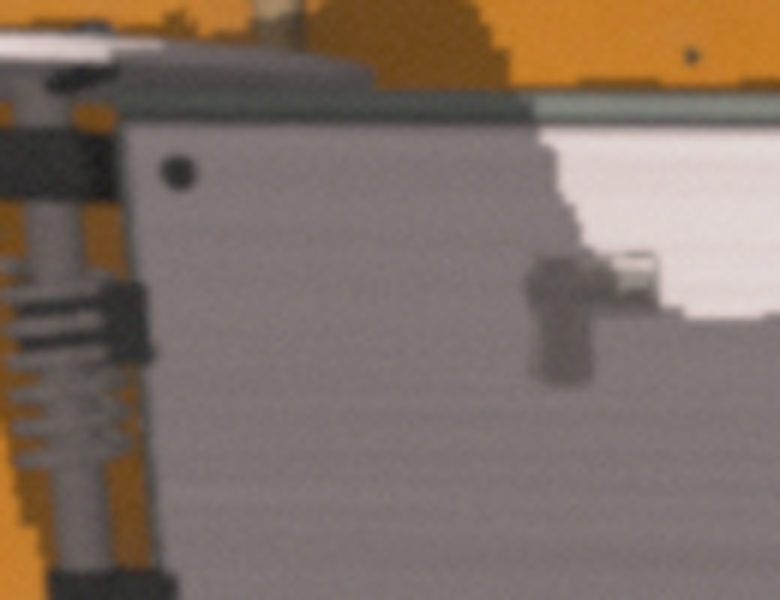

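View pics/w6b.png

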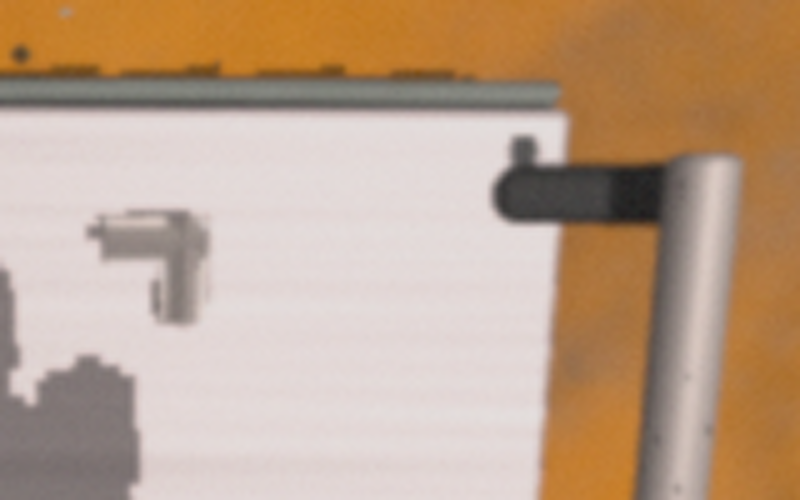

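```bash
python3 - <<'E'
from h import *
c=pickle.load(open('w6.pkl','rb'))
f=lambda u,v,s,o,z:px2w(c,((u+.5)/s-.5+o[0],(v+.5)/s-.5+o[1]),z)
A=(170,90);B=(310,90)
p=f(120,123,6,A,.054);q=f(568,110,5,B,.054)
d=p-q;L=np.linalg.norm(d);print(p,q,L); th=np.arctan2(d[1],d[0]);print("y axis ang",np.degrees(th))
ye=d/L;xe=np.array([ye[1],-ye[0],0])
mid=(p+q)/2; print("plate centre",mid-.07*xe,"pocket",mid-.07*xe+.002*ye)
po=mid-.07*xe+.002*ye
def loc(P): r=P-po;return (r@xe*1000).round(1),(r@ye*1000).round(1)
print("left edge",loc(f(160,570,6,A,.054)),loc(p),"right",loc(f(543,500,5,B,.054)))
print("L left: outer far corner, inner corner, ",[loc(f(*k,6,A,.062)) for k in((530,258),(595,310),(560,385),(658,255))],loc(f(595,310,6,A,.054)))
print("L right",[loc(f(*k,5,B,.062)) for k in((207,213),(160,258),(180,325),(88,232))],loc(f(160,258,5,B,.054)))
print("bar",loc(f(705,158,5,B,.087)),loc(f(675,480,5,B,.087)))
print(xe,ye)
b=[f(662,158,5,B,.081),f(742,158,5,B,.081)]
print(b,np.linalg.norm(b[0]-b[1]))
E
```

```text
[0.5367873  0.09882258 0.054     ] [ 0.51655101 -0.09888091  0.054     ] 0.1987364502289558
y axis ang 84.15574270455805
plate centre [0.45703299 0.00709856 0.054     ] pocket [0.45723664 0.00908817 0.054     ]
left edge (np.float64(6.8), np.float64(97.3)) (np.float64(70.0), np.float64(97.4)) right (np.float64(3.4), np.float64(-102.5))
L left: outer far corner, inner corner,  [(np.float64(52.0), np.float64(38.8)), (np.float64(45.0), np.float64(29.9)), (np.float64(34.6), np.float64(35.2)), (np.float64(52.5), np.float64(20.8))] (np.float64(44.8), np.float64(30.9))
L right [(np.float64(52.8), np.float64(-39.7)), (np.float64(45.4), np.float64(-32.0)), (np.float64(34.3), np.float64(-35.7)), (np.float64(49.6), np.float64(-19.7))] (np.float64(45.2), np.float64(-32.4))
bar (np.float64(61.5), np.float64(-114.3)) (np.float64(11.8), np.float64(-114.7))
[ 0.99480235 -0.10182475  0.        ] [0.10182475 0.99480235 0.        ]
[array([ 0.50733515, -0.10621683,  0.081     ]), array([ 0.50612838, -0.11876426,  0.081     ])] 0.012605328167939741
```

```bash
python3 -c "
from h import *
plan([.4583,.0083,.090],-95.55)"
```

```text
t 5.75 tcp [ 0.4381 -0.0025  0.258 ] yaw -95.5 F [-0.2 -0.4 -3.1] w 59.3
turn [0.0016 0.0009 0.0005] shift mm [-12.7 168.   19.1]
```

Emit:
{"method": "jog_arm", "body": {"motion": [{"gripper": 52, "tx": -3, "ty": 20, "tz": 4, "ax": 0, "ay": 0, "az": 0}, {"gripper": 52, "tx": -3, "ty": 35, "tz": 5, "ax": 0, "ay": 0, "az": 0}, {"gripper": 52, "tx": -3, "ty": 35, "tz": 5, "ax": 0, "ay": 0, "az": 0}, {"gripper": 52, "tx": -3, "ty": 35, "tz": 5, "ax": 0, "ay": 0, "az": 0}, {"gripper": 52, "tx": -0.7, "ty": 28, "tz": 0, "ax": 0, "ay": 0, "az": 0}, {"gripper": 52, "tx": 0, "ty": 15, "tz": 0, "ax": 0, "ay": 0, "az": 0}, {"gripper": 52, "tx": 0, "ty": 0, "tz": 0, "ax": 0, "ay": 0, "az": 0}, {"gripper": 52, "tx": 0, "ty": 0, "tz": 0, "ax": 0, "ay": 0, "az": 0}, {"gripper": 52, "tx": 0, "ty": 0, "tz": 0, "ax": 0, "ay": 0, "az": 0}]}}

```text
clock: 6.65
tcp_pos: [0.4596, 0.0092, 0.0918]
orientation: [-1.161, 1.277, -1.28]
contact_force: [-0.1, -0.5, -4.3]
grip_width: 0.059
```

```bash
python3 -c "
from h import *
plan([.4583,.0083,.090],-95.55)
wshot('w7')
im=cv2.imread('pics/w7.png');crop(im,195,165,250,150,3,'pics/w7c.png')"
```

```text
t 6.65 tcp [0.4596 0.0092 0.0918] yaw -95.44 F [-0.1 -0.5 -4.3] w 59.0
turn [-0.0021  0.0018 -0.0002] shift mm [ 1.1  1.8 -1.2]
```

View pics/w7c.png

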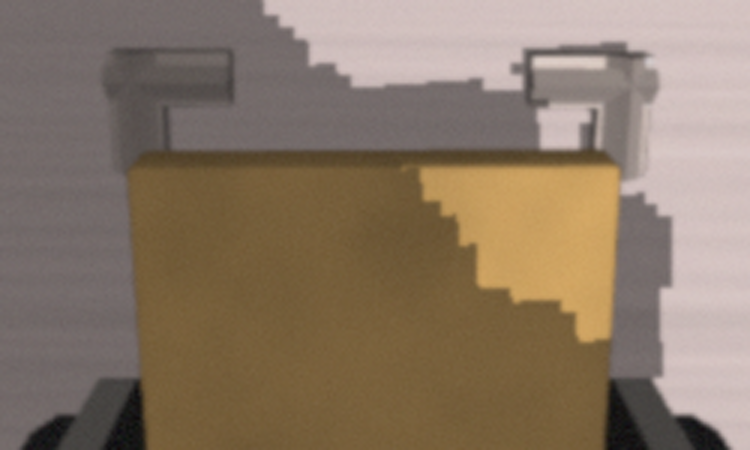

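```bash
python3 - <<'E'
from h import *
c=pickle.load(open('w7.pkl','rb'));g=get_obs();M=R.from_rotvec(g['orientation']).as_matrix();t=g['tcp_pos']
f=lambda u,v,z:(M.T@(px2w(c,((u+.5)/3-.5+195,(v+.5)/3-.5+165),z)-t)*1000).round(1)[[0,2]]
print("block bottom far",f(143,151,t[2]-.0106),f(611,151,t[2]-.0106))
print("block top far",f(131,168,t[2]-.0006),f(619,166,t[2]-.0006))
for z in(.054,.059):
  print(z,"wall left",f(168,125,z),"right",f(592,125,z),"far L",f(200,103,z),"far R",f(570,103,z))
print("outer",f(105,75,.059),f(658,75,.059),"far outer",f(170,48,.062),f(590,50,.062))
E
```

```text
block bottom far [-29.4  40.5] [30.6 40.5]
block top far [-28.8  40.6] [29.5 40.9]
0.054 wall left [-31.2  38.6] right [33.4 38.5] far L [-26.2  41.9] far R [29.9 41.9]
0.059 wall left [-30.3  39.5] right [32.4 39.5] far L [-25.4  42.8] far R [29.  42.8]
outer [-39.1  46.9] [41.7 46.9] far outer [-28.8  51.2] [31.  50.9]
```

Emit:
{"method": "jog_arm", "body": {"motion": [{"gripper": 52, "tx": 0.6, "ty": 6, "tz": 0.4, "ax": 0, "ay": 0, "az": 0}, {"gripper": 52, "tx": 0, "ty": 6, "tz": 0, "ax": 0, "ay": 0, "az": 0}, {"gripper": 52, "tx": 0, "ty": 5, "tz": 0, "ax": 0, "ay": 0, "az": 0}, {"gripper": 52, "tx": 0, "ty": 3, "tz": 0, "ax": 0, "ay": 0, "az": 0}, {"gripper": 52, "tx": 0, "ty": 0, "tz": 0, "ax": 0, "ay": 0, "az": 0}, {"gripper": 52, "tx": 0, "ty": 0, "tz": 0, "ax": 0, "ay": 0, "az": 0}]}}

```text
clock: 7.3
tcp_pos: [0.4589, 0.009, 0.0707]
orientation: [-1.163, 1.278, -1.278]
contact_force: [0.2, 0.6, -4.3]
grip_width: 0.0589
```

```bash
python3 -c "
from h import *
plan([.4590,.0083,.0652],-95.55)
wshot('w8')
im=cv2.imread('pics/w8.png');crop(im,195,165,250,150,3,'pics/w8c.png')"
```

```text
t 7.3 tcp [0.4589 0.009  0.0707] yaw -95.39 F [ 0.2  0.6 -4.3] w 58.9
turn [0.0002 0.0028 0.    ] shift mm [0.6 5.5 0.2]
```

View pics/w8c.png

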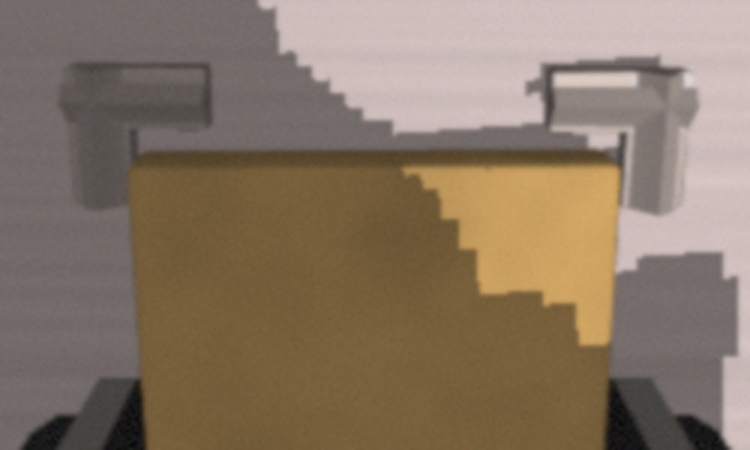

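```bash
python3 - <<'E'
from h import *
c=pickle.load(open('w8.pkl','rb'));g=get_obs();M=R.from_rotvec(g['orientation']).as_matrix();t=g['tcp_pos']
f=lambda u,v,z:(M.T@(px2w(c,((u+.5)/3-.5+195,(v+.5)/3-.5+165),z)-t)*1000).round(1)[[0,2]]
print("block bottom far",f(143,151,t[2]-.0106),f(611,151,t[2]-.0106))
for z in(.059,.062):
  print(z,"wall left",f(136,145,z),"right",f(623,145,z),"far L",f(190,128,z),"far R",f(570,127,z))
print("outer far",f(160,64,.062),f(600,66,.062),f(160,64,.057))
E
```

```text
block bottom far [-29.4  40.4] [30.5 40.4]
0.059 wall left [-30.6  40.9] right [32.3 40.9] far L [-23.5  43.2] far R [25.3 43.3]
0.062 wall left [-29.9  41.6] right [31.6 41.6] far L [-23.   43.8] far R [24.8 43.9]
outer far [-26.3  51.8] [28.1 51.5] [-27.3  51.1]
```

Emit:
{"method": "jog_arm", "body": {"motion": [{"gripper": 52, "tx": 0.4, "ty": 1, "tz": 0.7, "ax": 0, "ay": 0, "az": 0}, {"gripper": 52, "tx": 0, "ty": 2, "tz": 0, "ax": 0, "ay": 0, "az": 0}, {"gripper": 52, "tx": 0, "ty": 1.5, "tz": 0, "ax": 0, "ay": 0, "az": 0}, {"gripper": 52, "tx": 0, "ty": 0.7, "tz": 0, "ax": 0, "ay": 0, "az": 0}, {"gripper": 52, "tx": 0, "ty": 0, "tz": 0, "ax": 0, "ay": 0, "az": 0}, {"gripper": 52, "tx": 0, "ty": 0, "tz": 0, "ax": 0, "ay": 0, "az": 0}]}}

```text
clock: 7.95
tcp_pos: [0.4596, 0.0084, 0.0656]
orientation: [-1.163, 1.278, -1.278]
contact_force: [0.5, -0.2, -3.3]
grip_width: 0.0593
```

```bash
python3 -c "
from h import *
plan([.4590,.0083,.0646],-95.55)
wshot('w9')
im=cv2.imread('pics/w9.png');crop(im,195,165,250,150,3,'pics/w9c.png')"
```

```text
t 7.95 tcp [0.4596 0.0084 0.0656] yaw -95.4 F [ 0.5 -0.2 -3.3] w 59.3
turn [0.0001 0.0026 0.    ] shift mm [ 0.1  1.  -0.6]
```

View pics/w9c.png

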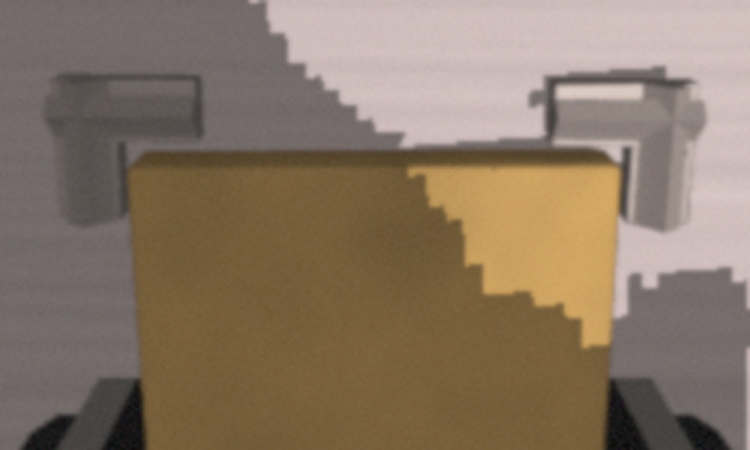

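The block is inside all the visible corner walls: gaps to the walls are about 15 px left, 12 px right and 15 px ahead in the crop. I'll lower the last millimetre and release.

Emit:
{"method": "jog_arm", "body": {"motion": [{"gripper": 52, "tx": 0, "ty": 0.8, "tz": 0, "ax": 0, "ay": 0, "az": 0}, {"gripper": 52, "tx": 0, "ty": 0, "tz": 0, "ax": 0, "ay": 0, "az": 0}, {"gripper": 72, "tx": 0, "ty": 0, "tz": 0, "ax": 0, "ay": 0, "az": 0}, {"gripper": 72, "tx": 0, "ty": 0, "tz": 0, "ax": 0, "ay": 0, "az": 0}, {"gripper": 72, "tx": 0, "ty": 0, "tz": 0, "ax": 0, "ay": 0, "az": 0}, {"gripper": 72, "tx": 0, "ty": -5, "tz": 0, "ax": 0, "ay": 0, "az": 0}, {"gripper": 72, "tx": 0, "ty": -15, "tz": 0, "ax": 0, "ay": 0, "az": 0}, {"gripper": 72, "tx": 0, "ty": -30, "tz": 0, "ax": 0, "ay": 0, "az": 0}, {"gripper": 72, "tx": 0, "ty": -40, "tz": 0, "ax": 0, "ay": 0, "az": 0}, {"gripper": 72, "tx": 0, "ty": -30, "tz": 0, "ax": 0, "ay": 0, "az": 0}, {"gripper": 72, "tx": 0, "ty": 0, "tz": 0, "ax": 0, "ay": 0, "az": 0}, {"gripper": 72, "tx": 0, "ty": 0, "tz": 0, "ax": 0, "ay": 0, "az": 0}]}}

```text
clock: 9.2
tcp_pos: [0.4599, 0.0083, 0.1856]
orientation: [-1.162, 1.277, -1.279]
contact_force: [-0.8, 1.0, 0.5]
grip_width: 0.0721
```

```bash
python3 -c "
from h import *
plan([.447,-.107,.2],-95.55)
wshot('w10')"
```

```text
t 9.2 tcp [0.4599 0.0083 0.1856] yaw -95.41 F [-0.8  1.   0.5] w 72.1
turn [-0.002   0.0024 -0.    ] shift mm [116.1 -14.4  -1.7]
```

View pics/w10.png

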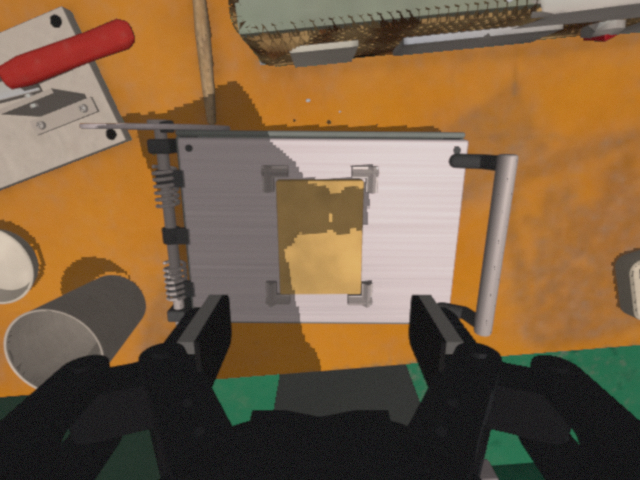

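The block lies square inside all four corners. Next I'll measure the bar, seen from (507,155) to (485,335).

```bash
python3 -c "
from h import *
im=cv2.imread('pics/w10.png');crop(im,430,130,110,110,5,'pics/w10a.png');crop(im,430,240,110,110,5,'pics/w10b.png')
cv2.imwrite('pics/w10ab.png',np.hstack([cv2.imread('pics/w10a.png')[:, :395],cv2.imread('pics/w10b.png')[:, :395]]))"
```

```text
(no output)
```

View pics/w10a.png

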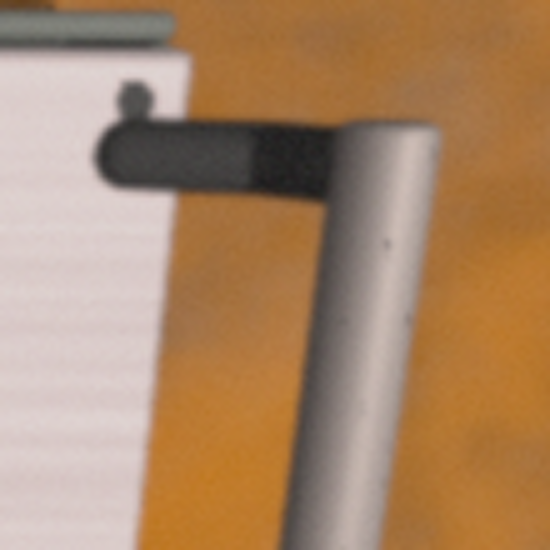

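View pics/w10b.png

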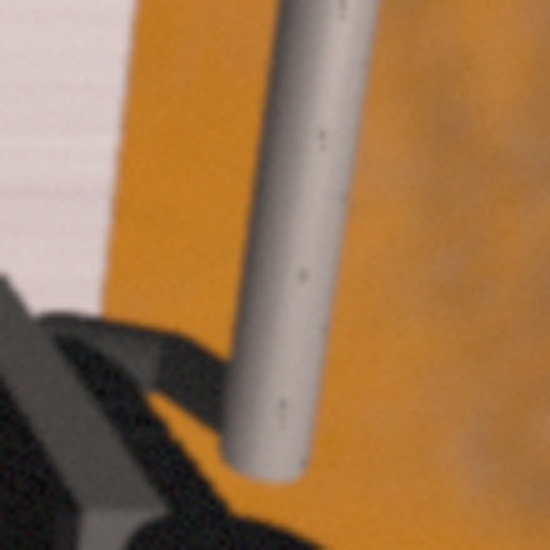

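```bash
python3 - <<'E'
from h import *
c=pickle.load(open('w10.pkl','rb'))
f=lambda u,v,o,z:px2w(c,((u+.5)/5-.5+o[0],(v+.5)/5-.5+o[1]),z)
A=(430,130);B=(430,240)
p=(f(335,130,A,.081)+f(440,130,A,.081))/2; q=(f(220,455,B,.081)+f(305,470,B,.081))/2
d=p-q;print(p,q,(p+q)/2,np.linalg.norm(d),np.degrees(np.arctan2(d[1],d[0])))
m=(p+q)/2
yaw=np.degrees(np.arctan2(d[1],d[0]))-90
plan([m[0],m[1],.16],yaw);plan([m[0],m[1],.081],yaw)
E
```

```text
[ 0.50614861 -0.11246298  0.081     ] [ 0.38454852 -0.100392    0.081     ] [ 0.44534857 -0.10642749  0.081     ] 0.12219775234972388 -5.669057884307234
t 9.25 tcp [0.4592 0.0083 0.1846] yaw -95.4 F [-0.4  1.  -0.1] w 72.2
turn [0.0002 0.0047 0.0002] shift mm [115.5  24.6  -2.5]
t 9.25 tcp [0.4592 0.0083 0.1846] yaw -95.4 F [-0.4  1.  -0.1] w 72.2
turn [0.0002 0.0047 0.0002] shift mm [115.5 103.6  -2.5]
```

Emit:
{"method": "jog_arm", "body": {"motion": [{"gripper": 45, "tx": 15, "ty": 0, "tz": -0.5, "ax": 0, "ay": 0.005, "az": 0}, {"gripper": 45, "tx": 28, "ty": 0, "tz": -0.5, "ax": 0, "ay": 0, "az": 0}, {"gripper": 45, "tx": 30, "ty": 0, "tz": -0.5, "ax": 0, "ay": 0, "az": 0}, {"gripper": 45, "tx": 27, "ty": 10, "tz": -0.5, "ax": 0, "ay": 0, "az": 0}, {"gripper": 45, "tx": 15.5, "ty": 20, "tz": -0.5, "ax": 0, "ay": 0, "az": 0}, {"gripper": 45, "tx": 0, "ty": 24, "tz": 0, "ax": 0, "ay": 0, "az": 0}, {"gripper": 45, "tx": 0, "ty": 10, "tz": 0, "ax": 0, "ay": 0, "az": 0}, {"gripper": 45, "tx": 0, "ty": 0, "tz": 0, "ax": 0, "ay": 0, "az": 0}, {"gripper": 45, "tx": 0, "ty": 0, "tz": 0, "ax": 0, "ay": 0, "az": 0}, {"gripper": 45, "tx": 0, "ty": 0, "tz": 0, "ax": 0, "ay": 0, "az": 0}]}}

```text
clock: 10.25
tcp_pos: [0.4465, -0.1059, 0.1215]
orientation: [-1.16, 1.28, -1.282]
contact_force: [0.3, -0.2, 0.9]
grip_width: 0.0449
```

```bash
python3 -c "
from h import *
plan([.4457,-.1067,.078],-95.6)
wshot('w11')"
```

```text
t 10.25 tcp [ 0.4465 -0.1059  0.1215] yaw -95.63 F [ 0.3 -0.2  0.9] w 44.9
turn [-0.0013 -0.0006 -0.    ] shift mm [ 0.9 43.5 -0.7]
```

View pics/w11.png

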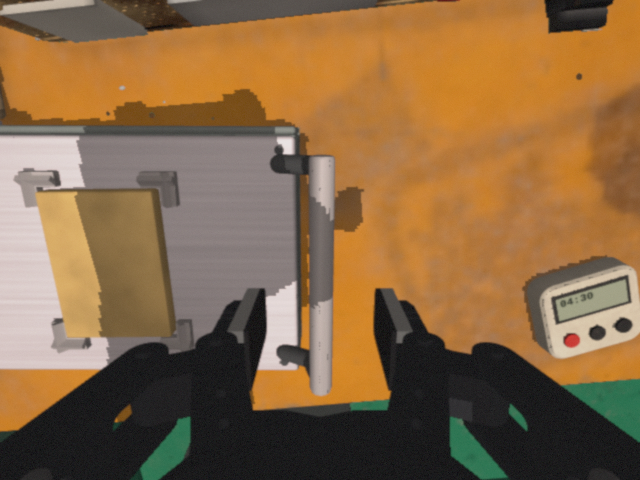

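The bar lies on the jaw centre line at column 320. I'll go down and close.

Emit:
{"method": "jog_arm", "body": {"motion": [{"gripper": 45, "tx": 0.8, "ty": 12, "tz": -0.6, "ax": 0, "ay": 0, "az": 0}, {"gripper": 45, "tx": 0, "ty": 14, "tz": 0, "ax": 0, "ay": 0, "az": 0}, {"gripper": 45, "tx": 0, "ty": 11, "tz": 0, "ax": 0, "ay": 0, "az": 0}, {"gripper": 45, "tx": 0, "ty": 6, "tz": 0, "ax": 0, "ay": 0, "az": 0}, {"gripper": 45, "tx": 0, "ty": 0, "tz": 0, "ax": 0, "ay": 0, "az": 0}, {"gripper": 5, "tx": 0, "ty": 0, "tz": 0, "ax": 0, "ay": 0, "az": 0}, {"gripper": 5, "tx": 0, "ty": 0, "tz": 0, "ax": 0, "ay": 0, "az": 0}, {"gripper": 5, "tx": 0, "ty": 0, "tz": 0, "ax": 0, "ay": 0, "az": 0}, {"gripper": 5, "tx": 0, "ty": 0, "tz": 0, "ax": 0, "ay": 0, "az": 0}, {"gripper": 5, "tx": 0, "ty": 0, "tz": 0, "ax": 0, "ay": 0, "az": 0}], "newtons": 40}}

```text
clock: 11.3
tcp_pos: [0.4456, -0.1065, 0.0782]
orientation: [-1.16, 1.281, -1.282]
contact_force: [0.2, 4.1, 0.9]
grip_width: 0.0104
```

```bash
python3 -c "
from h import *
plan([.4457,-.1067,.078],-95.6)
wshot('w12')"
```

```text
t 11.3 tcp [ 0.4456 -0.1065  0.0782] yaw -95.65 F [0.2 4.1 0.9] w 10.4
turn [-0.001  -0.0009 -0.0005] shift mm [0.2 0.2 0.1]
```

View pics/w12.png

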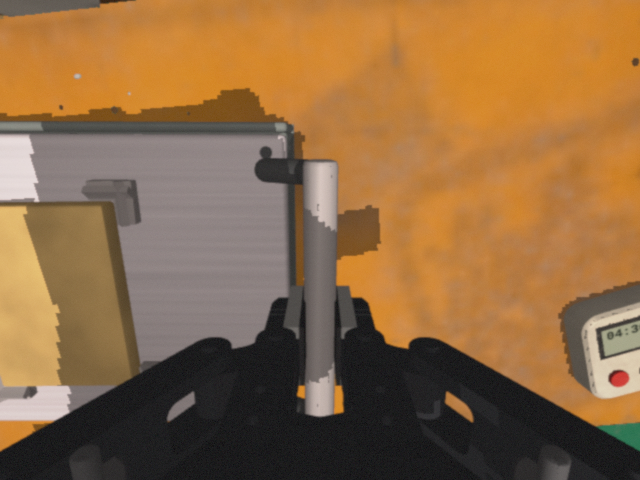

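```bash
python3 - <<'E'
import numpy as np
r=228;q=np.r_[0,.01,.03,.06,.1,.15,.2,.25,.3,.35,.4,.44,.46]
f=q+.136
for a,b in zip(f[:-1],f[1:]): print(round(b-.136,3),"tx",round(r*(np.cos(b)-np.cos(a)),1),"ty",round(-r*(np.sin(b)-np.sin(a)),1))
E
```

```text
0.01 tx -0.3 ty -2.3
0.03 tx -0.7 ty -4.5
0.06 tx -1.2 ty -6.7
0.1 tx -2.0 ty -8.9
0.15 tx -2.9 ty -11.0
0.2 tx -3.5 ty -10.9
0.25 tx -4.0 ty -10.7
0.3 tx -4.6 ty -10.4
0.35 tx -5.1 ty -10.2
0.4 tx -5.6 ty -9.9
0.44 tx -4.8 ty -7.7
0.46 tx -2.5 ty -3.8
```

Emit:
{"method": "jog_arm", "body": {"motion": [{"gripper": 5, "tx": -0.3, "ty": -2.3, "tz": 0, "ax": 0, "ay": 0, "az": 0}, {"gripper": 5, "tx": -0.7, "ty": -4.5, "tz": 0, "ax": 0, "ay": 0, "az": 0}, {"gripper": 5, "tx": -1.2, "ty": -6.7, "tz": 0, "ax": 0, "ay": 0, "az": 0}, {"gripper": 5, "tx": -2, "ty": -8.9, "tz": 0, "ax": 0, "ay": 0, "az": 0}, {"gripper": 5, "tx": -2.9, "ty": -11, "tz": 0, "ax": 0, "ay": 0, "az": 0}, {"gripper": 5, "tx": -3.5, "ty": -10.9, "tz": 0, "ax": 0, "ay": 0, "az": 0}, {"gripper": 5, "tx": -4, "ty": -10.7, "tz": 0, "ax": 0, "ay": 0, "az": 0}, {"gripper": 5, "tx": -4.6, "ty": -10.4, "tz": 0, "ax": 0, "ay": 0, "az": 0}, {"gripper": 5, "tx": -5.1, "ty": -10.2, "tz": 0, "ax": 0, "ay": 0, "az": 0}, {"gripper": 5, "tx": -5.6, "ty": -9.9, "tz": 0, "ax": 0, "ay": 0, "az": 0}, {"gripper": 5, "tx": -4.8, "ty": -7.7, "tz": 0, "ax": 0, "ay": 0, "az": 0}, {"gripper": 5, "tx": -2.5, "ty": -3.8, "tz": 0, "ax": 0, "ay": 0, "az": 0}]}}

```text
clock: 12.55
tcp_pos: [0.4492, -0.0707, 0.176]
orientation: [-1.16, 1.281, -1.284]
contact_force: [3.9, -4.8, -1.6]
grip_width: 0.0105
```

Emit:
{"method": "jog_arm", "body": {"motion": [{"gripper": 5, "tx": 0, "ty": 0, "tz": 0, "ax": 0, "ay": 0, "az": 0}, {"gripper": 5, "tx": 0, "ty": 0, "tz": 0, "ax": 0, "ay": 0, "az": 0}]}}

```text
clock: 12.75
tcp_pos: [0.4491, -0.0711, 0.1754]
orientation: [-1.16, 1.281, -1.284]
contact_force: [4.8, -4.8, -1.1]
grip_width: 0.0104
```

```bash
cat >> h.py <<'E'
YE=np.array([np.sin(np.radians(5.65)),np.cos(np.radians(5.65)),0])
BAR0=np.array([.4456,-.1065,.081]);HG=BAR0+.226*YE;HG[2]=.050
def q():
    g=get_obs();t=g['tcp_pos'];r=t+np.array([0,0,.0028])-HG
    a=-(r@YE);print("q from tcp",round(np.arctan2(r[2],a)-.136,4),"rad",np.hypot(a,r[2]).round(4),"tcp",t.round(4),"F",g['contact_force'].round(1),"t",round(g['clock'],2))
E
python3 -c "
from h import *
q();wshot('w13')
cv2.imwrite('pics/s13.png',vision.grab_frame('scene')[:,:,::-1])
s=cv2.imread('pics/s13.png');crop(s,220,120,250,190,3,'pics/s13c.png')"
```

```text
q from tcp 0.4563 rad 0.2296 tcp [ 0.4491 -0.0711  0.1754] F [ 4.8 -4.8 -1.1] t 12.75
```

View pics/w13.png

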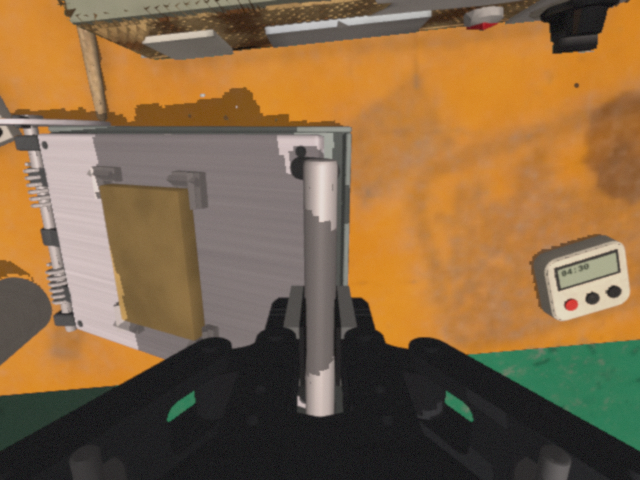

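View pics/s13c.png

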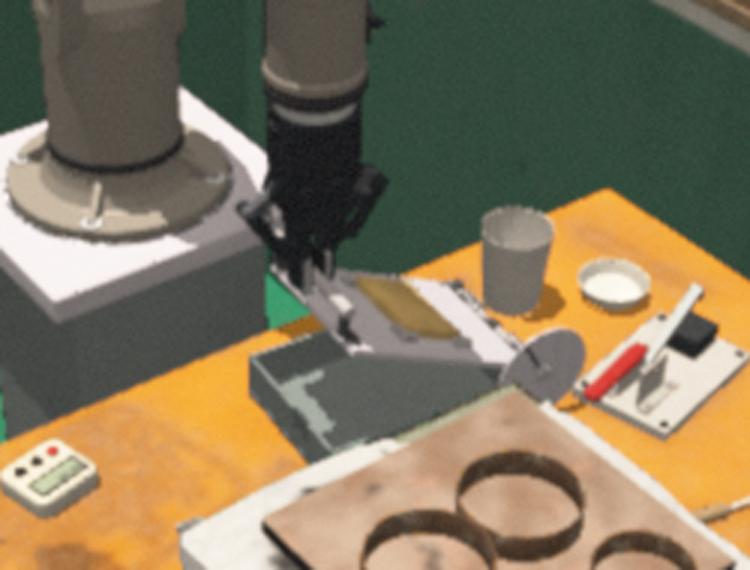

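```bash
python3 - <<'E'
import numpy as np
r=228
for q in (np.r_[.46,.48,.52,.56,.6,.64,.68,.72,.76,.8,.84,.88,.91],np.r_[.91,.93,.95,.97,.99,1.01,1.03,1.05,1.07,1.09,1.11,1.12]):
 f=q+.136
 for a,b in zip(f[:-1],f[1:]): print(round(b-.136,3),"tx",round(r*(np.cos(b)-np.cos(a)),1),"ty",round(-r*(np.sin(b)-np.sin(a)),1))
E
```

```text
0.48 tx -2.6 ty -3.7
0.52 tx -5.4 ty -7.3
0.56 tx -5.7 ty -7.1
0.6 tx -6.0 ty -6.9
0.64 tx -6.3 ty -6.6
0.68 tx -6.5 ty -6.4
0.72 tx -6.8 ty -6.1
0.76 tx -7.0 ty -5.8
0.8 tx -7.2 ty -5.6
0.84 tx -7.4 ty -5.3
0.88 tx -7.7 ty -5.0
0.91 tx -5.9 ty -3.5
0.93 tx -4.0 ty -2.2
0.95 tx -4.0 ty -2.2
0.97 tx -4.1 ty -2.1
0.99 tx -4.1 ty -2.0
1.01 tx -4.1 ty -1.9
1.03 tx -4.2 ty -1.8
1.05 tx -4.2 ty -1.8
1.07 tx -4.2 ty -1.7
1.09 tx -4.3 ty -1.6
1.11 tx -4.3 ty -1.5
1.12 tx -2.2 ty -0.7
```

Emit:
{"method": "jog_arm", "body": {"motion": [{"gripper": 5, "tx": -2.6, "ty": -3.7, "tz": 0, "ax": 0, "ay": 0, "az": 0}, {"gripper": 5, "tx": -5.4, "ty": -7.3, "tz": 0, "ax": 0, "ay": 0, "az": 0}, {"gripper": 5, "tx": -5.7, "ty": -7.1, "tz": 0, "ax": 0, "ay": 0, "az": 0}, {"gripper": 5, "tx": -6, "ty": -6.9, "tz": 0, "ax": 0, "ay": 0, "az": 0}, {"gripper": 5, "tx": -6.3, "ty": -6.6, "tz": 0, "ax": 0, "ay": 0, "az": 0}, {"gripper": 5, "tx": -6.5, "ty": -6.4, "tz": 0, "ax": 0, "ay": 0, "az": 0}, {"gripper": 5, "tx": -6.8, "ty": -6.1, "tz": 0, "ax": 0, "ay": 0, "az": 0}, {"gripper": 5, "tx": -7, "ty": -5.8, "tz": 0, "ax": 0, "ay": 0, "az": 0}, {"gripper": 5, "tx": -7.2, "ty": -5.6, "tz": 0, "ax": 0, "ay": 0, "az": 0}, {"gripper": 5, "tx": -7.4, "ty": -5.3, "tz": 0, "ax": 0, "ay": 0, "az": 0}, {"gripper": 5, "tx": -7.7, "ty": -5, "tz": 0, "ax": 0, "ay": 0, "az": 0}, {"gripper": 5, "tx": -5.9, "ty": -3.5, "tz": 0, "ax": 0, "ay": 0, "az": 0}]}}

```text
clock: 14.05
tcp_pos: [0.4565, 0.0004, 0.2464]
orientation: [-1.162, 1.281, -1.289]
contact_force: [-1.6, -12.8, 17.0]
grip_width: 0.0104
```

```bash
python3 -c "
from h import *
q();wshot('w14');q()
cv2.imwrite('pics/s14.png',vision.grab_frame('scene')[:,:,::-1])
s=cv2.imread('pics/s14.png');crop(s,270,150,150,130,5,'pics/s14c.png')"
```

```text
q from tcp 0.8979 rad 0.2318 tcp [4.565e-01 4.000e-04 2.464e-01] F [ -1.6 -12.8  17. ] t 14.05
q from tcp 0.9025 rad 0.2318 tcp [0.4566 0.0013 0.2469] F [ -3.4 -12.1  18.5] t 14.1
```

View pics/w14.png

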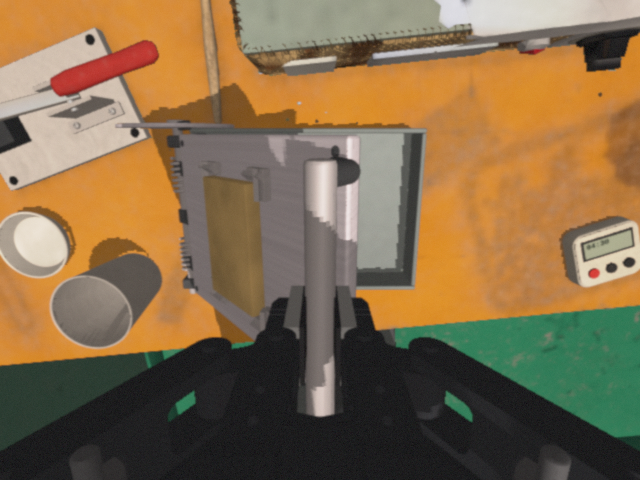

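View pics/s14c.png

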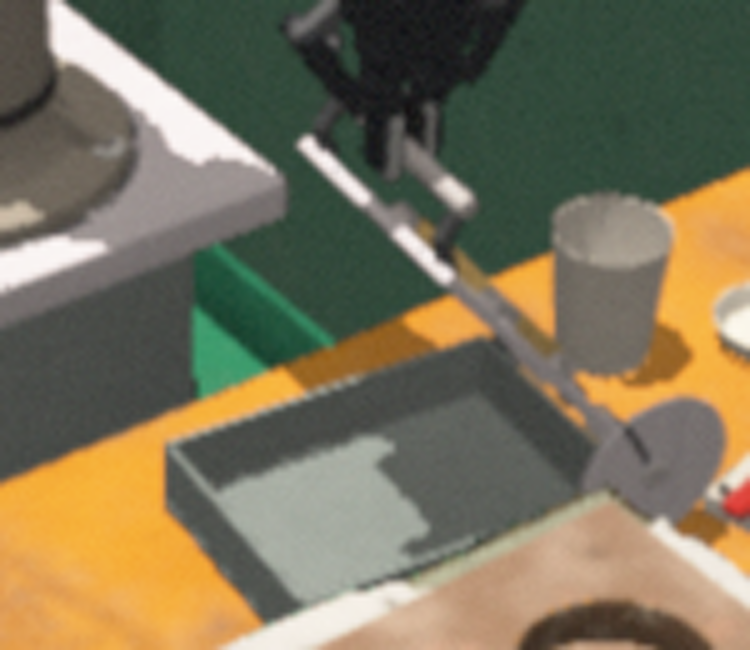

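Both views show the block still in its pocket at q of about 0.89. The ~20 N outward force fits the bar rolling a few mm along the pads, so I'll ease outward a little while raising it further.

Emit:
{"method": "jog_arm", "body": {"motion": [{"gripper": 5, "tx": -3.5, "ty": -3, "tz": 0, "ax": 0, "ay": 0, "az": 0}, {"gripper": 5, "tx": -3.5, "ty": -3, "tz": 0, "ax": 0, "ay": 0, "az": 0}, {"gripper": 5, "tx": -4, "ty": -2.2, "tz": 0, "ax": 0, "ay": 0, "az": 0}, {"gripper": 5, "tx": -4.1, "ty": -2, "tz": 0, "ax": 0, "ay": 0, "az": 0}, {"gripper": 5, "tx": -4.1, "ty": -2, "tz": 0, "ax": 0, "ay": 0, "az": 0}, {"gripper": 5, "tx": -4.2, "ty": -1.9, "tz": 0, "ax": 0, "ay": 0, "az": 0}, {"gripper": 5, "tx": -4.2, "ty": -1.8, "tz": 0, "ax": 0, "ay": 0, "az": 0}, {"gripper": 5, "tx": -4.2, "ty": -1.7, "tz": 0, "ax": 0, "ay": 0, "az": 0}, {"gripper": 5, "tx": 0, "ty": 0, "tz": 0, "ax": 0, "ay": 0, "az": 0}, {"gripper": 5, "tx": 0, "ty": 0, "tz": 0, "ax": 0, "ay": 0, "az": 0}]}}

```text
clock: 15.15
tcp_pos: [0.46, 0.035, 0.2631]
orientation: [-1.159, 1.281, -1.284]
contact_force: [2.9, -4.3, 7.7]
grip_width: 0.0104
```

```bash
cat >> h.py <<'E'
def qa():
    t=get_obs()['tcp_pos'];a=-((t-HG)@YE);print("q by reach",round(np.arccos(a/.228)-.136,3),"a",a.round(4))
E
python3 -c "
from h import *
q();qa();wshot('w15');q()
cv2.imwrite('pics/s15.png',vision.grab_frame('scene')[:,:,::-1])
s=cv2.imread('pics/s15.png');crop(s,270,150,150,130,5,'pics/s15c.png')"
```

```text
q from tcp 1.0645 rad 0.2316 tcp [0.46   0.035  0.2631] F [ 2.9 -4.3  7.7] t 15.15
q by reach 1.058 a 0.0838
q from tcp 1.0643 rad 0.2316 tcp [0.46   0.0349 0.2631] F [ 2.4 -4.   7.4] t 15.2
```

View pics/w15.png

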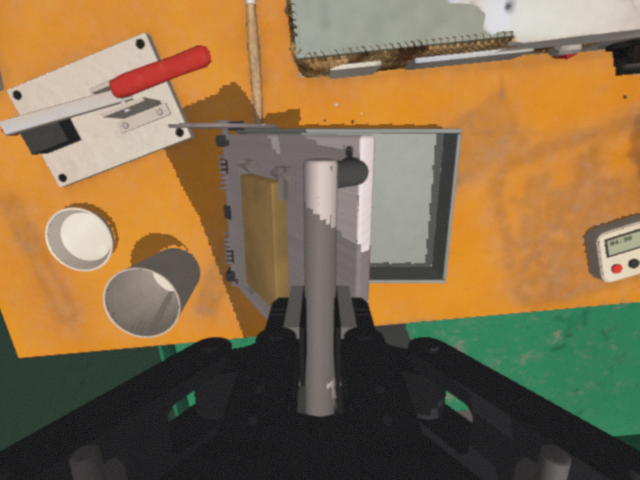

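View pics/s15c.png

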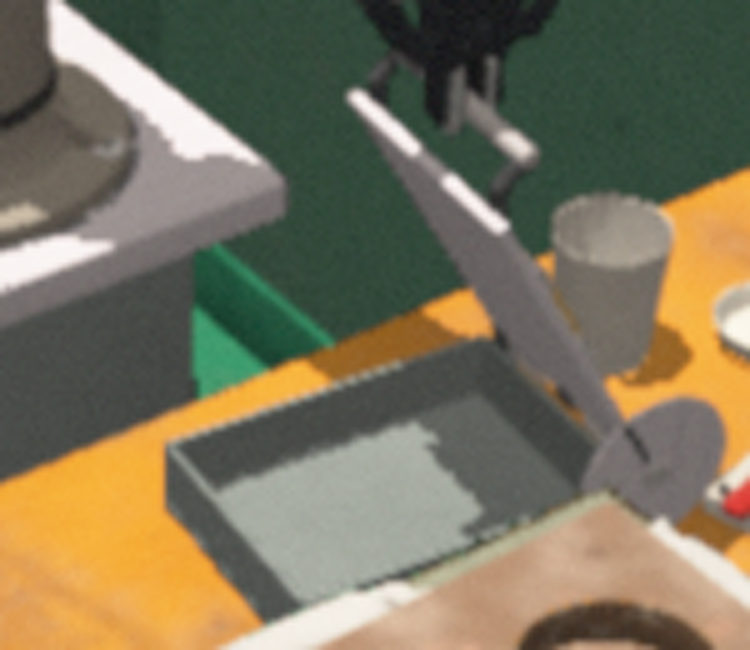

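```bash
cat >> h.py <<'E'
XE=np.array([YE[1],-YE[0],0])
def hp(x,y,z,qq): # hatch frame point at opening qq (m)
    yy=y*np.cos(qq)+z*np.sin(qq); zz=-y*np.sin(qq)+z*np.cos(qq)
    return HG+XE*x+YE*yy+np.array([0,0,zz])
E
python3 - <<'E'
from h import *
c=vision.get_calibration('scene')
# closed check
for p in [(.07,-.212,.004),(-.07,-.212,.004),(.062,-.226,.031)]: print("closed",p,w2px(c,hp(*p,0)).round(1))
for qq in(.98,1.02,1.06,1.1): print(qq,[w2px(c,hp(*p,qq)).round(1) for p in [(.07,-.212,.004),(-.07,-.212,.004),(.062,-.226,.031)]])
cw=pickle.load(open('w15.pkl','rb'))
for qq in(.98,1.02,1.06,1.1): print(qq,[w2px(cw,hp(*p,qq)).round(1) for p in [(.07,-.212,.004),(.07,-.212,-.004),(.062,-.226,.031)]])
s=cv2.imread('pics/s15.png');crop(s,330,160,60,50,12,'pics/s15d.png')
s=cv2.imread('pics/w15.png');crop(s,290,115,100,80,7,'pics/w15d.png')
s=cv2.imread('pics/scene0.png');crop(s,290,220,60,50,12,'pics/s0d.png')
E
```

```text
closed (0.07, -0.212, 0.004) [328.9 267.6]
closed (-0.07, -0.212, 0.004) [302.3 237. ]
closed (0.062, -0.226, 0.031) [322.5 259.3]
0.98 [array([365.6, 199.3]), array([335.5, 171.5]), array([369.6, 186.6])]
1.02 [array([368.3, 196.9]), array([338. , 169.2]), array([372.6, 184.3])]
1.06 [array([371. , 194.6]), array([340.6, 167.1]), array([375.7, 182.1])]
1.1 [array([373.8, 192.4]), array([343.2, 165. ]), array([378.8, 180. ])]
0.98 [array([391.4, 135.8]), array([404.6, 135.7]), array([363.7, 159.3])]
1.02 [array([376. , 135.9]), array([390.5, 135.8]), array([341.5, 160.1])]
1.06 [array([359.2, 136. ]), array([375.1, 135.9]), array([317.6, 160.9])]
1.1 [array([341. , 136.2]), array([358.2, 136.1]), array([292. , 161.6])]
```

View pics/s15d.png

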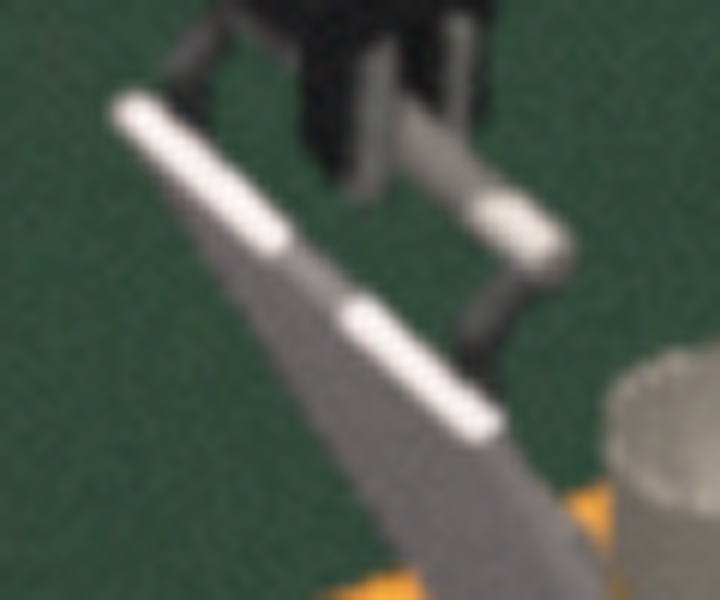

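View pics/w15d.png

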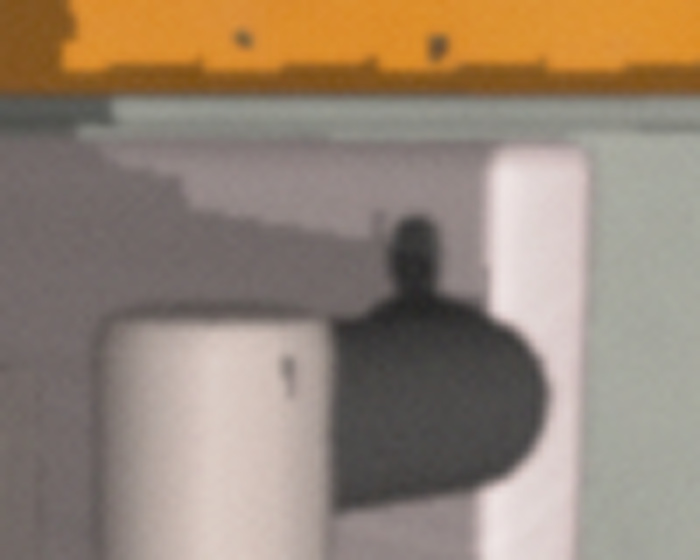

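View pics/s0d.png

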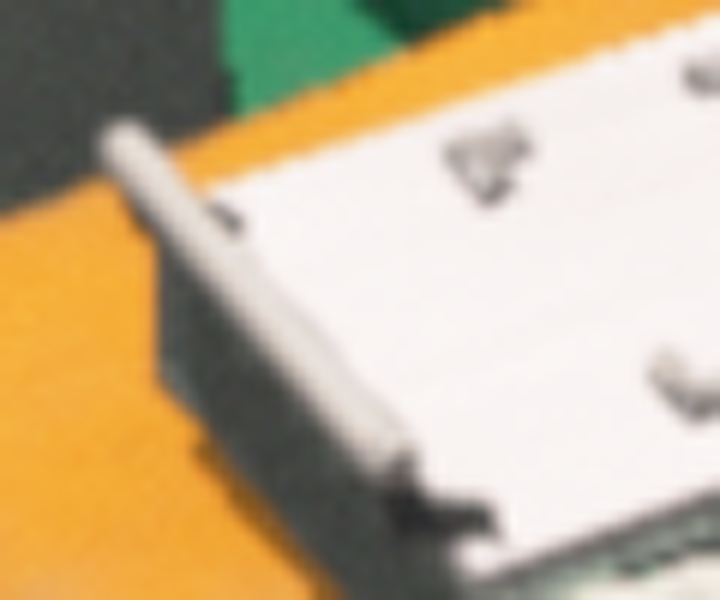

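All three estimates (plate corners in the scene and wrist images, and arm reach) agree on q of about 1.06. I'll raise it to about 1.12.

Emit:
{"method": "jog_arm", "body": {"motion": [{"gripper": 5, "tx": -2, "ty": -0.8, "tz": 0, "ax": 0, "ay": 0, "az": 0}, {"gripper": 5, "tx": -3.5, "ty": -1.2, "tz": 0, "ax": 0, "ay": 0, "az": 0}, {"gripper": 5, "tx": -3.5, "ty": -1.2, "tz": 0, "ax": 0, "ay": 0, "az": 0}, {"gripper": 5, "tx": -2.5, "ty": -0.7, "tz": 0, "ax": 0, "ay": 0, "az": 0}, {"gripper": 5, "tx": -0.5, "ty": 0, "tz": 0, "ax": 0, "ay": 0, "az": 0}, {"gripper": 5, "tx": 0, "ty": 0, "tz": 0, "ax": 0, "ay": 0, "az": 0}, {"gripper": 5, "tx": 0, "ty": 0, "tz": 0, "ax": 0, "ay": 0, "az": 0}, {"gripper": 5, "tx": 0, "ty": 0, "tz": 0, "ax": 0, "ay": 0, "az": 0}]}}

```text
clock: 16.05
tcp_pos: [0.4611, 0.0463, 0.2672]
orientation: [-1.16, 1.281, -1.285]
contact_force: [2.6, -5.2, 10.7]
grip_width: 0.0101
```

```bash
python3 -c "
from h import *
q();qa();wshot('w16');q()
cw=pickle.load(open('w16.pkl','rb'))
for qq in(1.06,1.08,1.1,1.12,1.14): print(qq,[w2px(cw,hp(*p,qq)).round(1) for p in [(.07,-.212,.004),(.07,-.212,-.004)]])
s=cv2.imread('pics/w16.png');crop(s,290,115,100,80,7,'pics/w16d.png')
cv2.imwrite('pics/s16.png',vision.grab_frame('scene')[:,:,::-1])
s=cv2.imread('pics/s16.png');crop(s,330,160,90,90,6,'pics/s16c.png')"
```

```text
q from tcp 1.1167 rad 0.2317 tcp [0.4611 0.0463 0.2672] F [ 2.6 -5.2 10.7] t 16.05
q by reach 1.111 a 0.0725
q from tcp 1.1166 rad 0.2317 tcp [0.4611 0.0462 0.2672] F [ 1.  -4.7 10. ] t 16.1
1.06 [array([385.3, 136. ]), array([400.2, 135.9])]
1.08 [array([377. , 136.1]), array([392.5, 136. ])]
1.1 [array([368.3, 136.1]), array([384.4, 136. ])]
1.12 [array([359.3, 136.2]), array([376. , 136.1])]
1.14 [array([350. , 136.2]), array([367.3, 136.1])]
```

View pics/w16d.png

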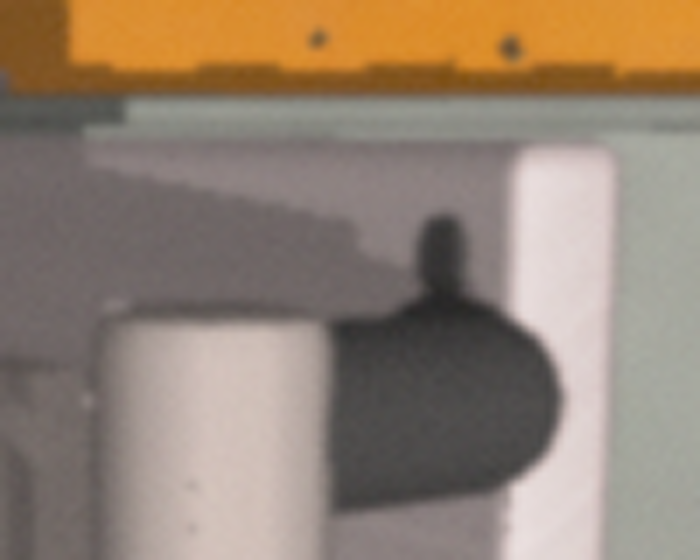

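View pics/s16c.png

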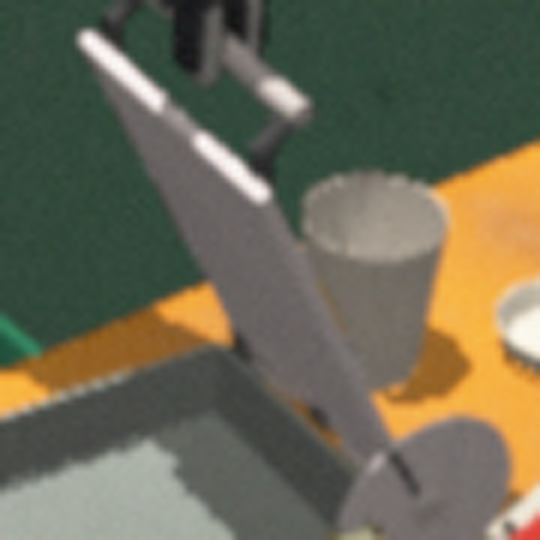

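q is about 1.114, roughly 3.7° past balance. Now I'll ease it down to about 0.91.

Emit:
{"method": "jog_arm", "body": {"motion": [{"gripper": 5, "tx": 2, "ty": 0.7, "tz": 0, "ax": 0, "ay": 0, "az": 0}, {"gripper": 5, "tx": 4, "ty": 1.4, "tz": 0, "ax": 0, "ay": 0, "az": 0}, {"gripper": 5, "tx": 5, "ty": 1.9, "tz": 0, "ax": 0, "ay": 0, "az": 0}, {"gripper": 5, "tx": 5, "ty": 2, "tz": 0, "ax": 0, "ay": 0, "az": 0}, {"gripper": 5, "tx": 5, "ty": 2.2, "tz": 0, "ax": 0, "ay": 0, "az": 0}, {"gripper": 5, "tx": 5, "ty": 2.4, "tz": 0, "ax": 0, "ay": 0, "az": 0}, {"gripper": 5, "tx": 5, "ty": 2.5, "tz": 0, "ax": 0, "ay": 0, "az": 0}, {"gripper": 5, "tx": 4.5, "ty": 2.4, "tz": 0, "ax": 0, "ay": 0, "az": 0}, {"gripper": 5, "tx": 3.5, "ty": 2, "tz": 0, "ax": 0, "ay": 0, "az": 0}, {"gripper": 5, "tx": 2, "ty": 1.1, "tz": 0, "ax": 0, "ay": 0, "az": 0}, {"gripper": 5, "tx": 0, "ty": 0, "tz": 0, "ax": 0, "ay": 0, "az": 0}, {"gripper": 5, "tx": 0, "ty": 0, "tz": 0, "ax": 0, "ay": 0, "az": 0}]}}

```text
clock: 17.35
tcp_pos: [0.457, 0.0055, 0.2482]
orientation: [-1.16, 1.281, -1.285]
contact_force: [2.3, -5.0, 7.9]
grip_width: 0.0103
```

```bash
python3 -c "
from h import *
q();qa();wshot('w17');q()
cw=pickle.load(open('w17.pkl','rb'))
for qq in(.87,.89,.91,.93): print(qq,[w2px(cw,hp(*p,qq)).round(1) for p in [(.07,-.212,.004),(.07,-.212,-.004)]])
cv2.imwrite('pics/s17.png',vision.grab_frame('scene')[:,:,::-1])
s=cv2.imread('pics/s17.png');crop(s,330,160,90,90,6,'pics/s17c.png')
# rib angle from s16 (disc bare view)
c=vision.get_calibration('scene')
for xo in(.075,.085):
  P=[]
  for u,v in((388,452),(420,497)):
    o,d=ray(c,((u+.5)/6-.5+330,(v+.5)/6-.5+160));k=((HG-o)@XE+xo)/(d@XE);P.append(o+d*k-HG)
  P=[( -(p@YE)*1000,p[2]*1000) for p in P];dd=np.subtract(P[0],P[1]);print(xo,np.round(P,1),np.arctan2(dd[1],dd[0]))
"
```

```text
q from tcp 0.9212 rad 0.2308 tcp [0.457  0.0055 0.2482] F [ 2.3 -5.   7.9] t 17.35
q by reach 0.914 a 0.1134
q from tcp 0.9214 rad 0.2308 tcp [0.457  0.0056 0.2483] F [ 1.1 -4.5  7.9] t 17.4
0.87 [array([366.5, 135.5]), array([379. , 135.4])]
0.89 [array([359.3, 135.6]), array([372.5, 135.5])]
0.91 [array([351.7, 135.7]), array([365.7, 135.5])]
0.93 [array([343.7, 135.7]), array([358.4, 135.6])]
0.075 [[20.7 38.1]
 [ 0.1  5.2]] 1.0128632416205452
0.085 [[28.8 48.1]
 [ 8.4 15.5]] 1.0128632416205456
```

View pics/w17.png

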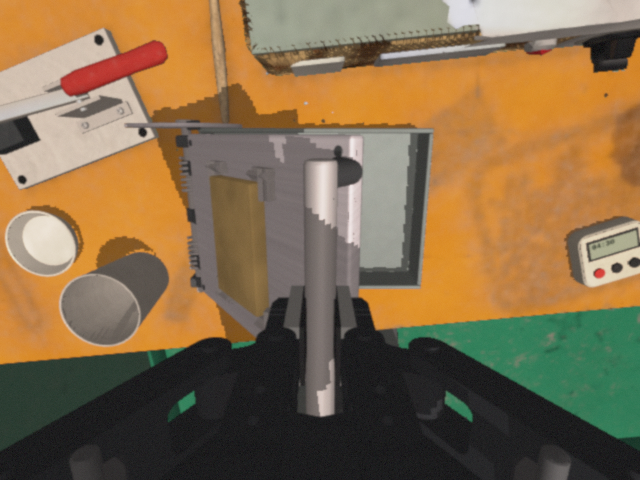

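View pics/s17c.png

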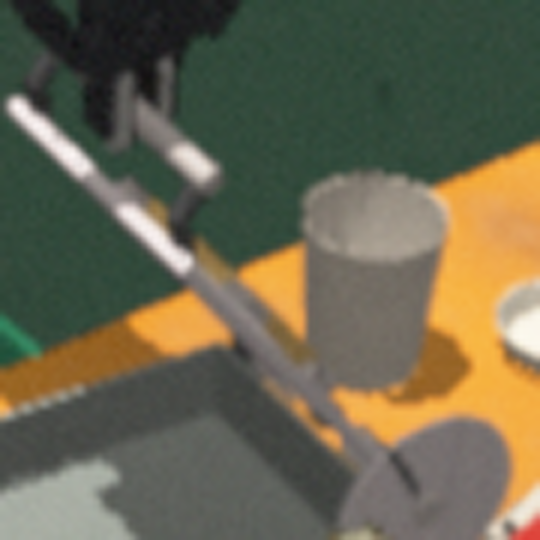

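Emit:
{"method": "jog_arm", "body": {"motion": [{"gripper": 5, "tx": 0, "ty": 0, "tz": 0, "ax": 0, "ay": 0, "az": 0}, {"gripper": 5, "tx": 0, "ty": 0, "tz": 0, "ax": 0, "ay": 0, "az": 0}, {"gripper": 5, "tx": 0, "ty": 0, "tz": 0, "ax": 0, "ay": 0, "az": 0}, {"gripper": 5, "tx": 0, "ty": 0, "tz": 0, "ax": 0, "ay": 0, "az": 0}]}}

```text
clock: 17.85
tcp_pos: [0.457, 0.0056, 0.2483]
orientation: [-1.16, 1.281, -1.285]
contact_force: [2.5, -4.3, 7.2]
grip_width: 0.0104
```

```bash
python3 -c "
from h import *
q();qa();print(get_obs()['qvel'].round(3));wshot('w18')
s=cv2.imread('pics/w18.png');crop(s,290,115,100,80,7,'pics/w18d.png')
cw=pickle.load(open('w18.pkl','rb'))
for qq in(.89,.91,.93): print(qq,[w2px(cw,hp(*p,qq)).round(1) for p in [(.07,-.212,.004),(.07,-.212,-.004)]])
cv2.imwrite('pics/t18.png',vision.grab_frame('top')[:,:,::-1])"
```

```text
q from tcp 0.9216 rad 0.2308 tcp [0.457  0.0056 0.2483] F [ 2.5 -4.3  7.2] t 17.85
q by reach 0.915 a 0.1133
[ 0.001  0.001 -0.002 -0.001 -0.     0.001 -0.001]
0.89 [array([359.4, 135.6]), array([372.7, 135.5])]
0.91 [array([351.8, 135.7]), array([365.8, 135.6])]
0.93 [array([343.9, 135.7]), array([358.6, 135.6])]
```

View pics/w18d.png

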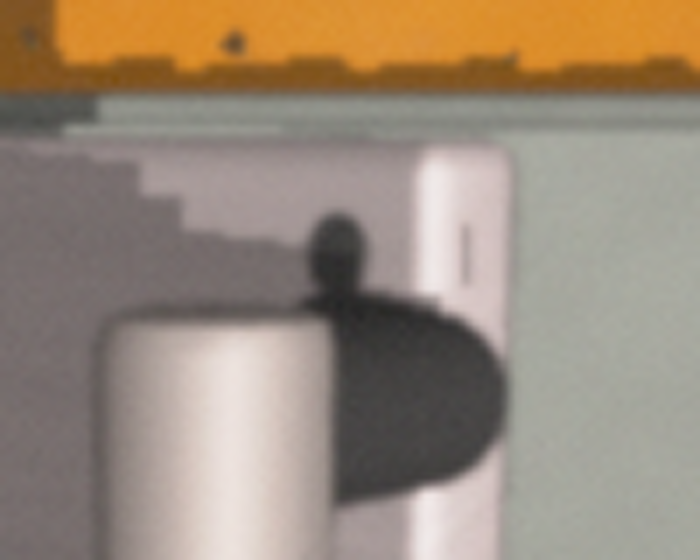

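View pics/t18.png

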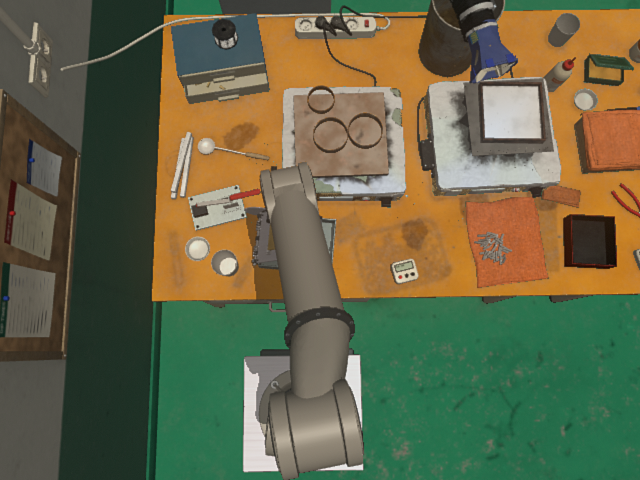

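```bash
python3 -c "
from bench import ticket
print(ticket.hand_in())"
```

```text
the job is handed in; nothing more can be done
None
```

The job is handed in at about 18 s on the clock. The gripper is still holding the bar, and the hatch is standing still about 7.6° below the balance point.

- **Block:** I laid it in the pocket and let go. The wrist picture showed it flat and square inside all four corners, and it was still in the pocket in my last wrist picture.
- **Raise and lower:** I raised the hatch by the bar to about 1.114 rad, roughly 3.7° past the nominal 1.05 balance. I then eased it back down to about 0.917 rad.
- **Angle checks:** At the end, wrist image and arm reach agreed on 0.915–0.918 rad. A simple estimate that assumes the bar had not shifted in the fingers gave 0.92. The arm was at rest and the contact force was about 9 N.
- **Bystanders:** In the final top view the timer, dish and cup stand where they were.

Two things did not match exactly:
- **Bar shift in the fingers:** The contact force rose to about 22 N partway up. My measurements suggest the bar rolled a few millimetres along the finger pads. I eased the arm outward and the force dropped to about 11 N or less.
- **Rough rib reading:** My quick reading of the balance rib gave about 1.01 rad instead of 1.05. I used the stated 1.05. If the rib reading were right, the hatch would be only about 5.5° below balance.

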